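Hang the work lantern on the network rack

ROBOT

A 6-joint arm with a two-finger parallel gripper is mounted at the origin on the work surface. World frame = base frame: x ahead of the robot, y to its left, z up, the work surface at z = 0. Lengths are in m, angles in rad, forces in N, time in s.
With the tool pointing down it reaches from about 0.225 to 0.875 m from the base axis. Payload 3.4 kg.
Tool frame: the origin (TCP) lies midway between the tips of the shut fingers; the grasp point (between the pads) lies 19 mm behind it (manip.pinch_z is the z of the grasp point in the tool frame, in m); z points along the fingers, x is the direction in which the jaws open and shut, and the axes are right-handed (so a half turn about z gives the same grasp; the last joint's range is limited). The gripper opens to 85 mm and grips with 20 to 120 N. Pads are 22 mm wide; open, the fingers measure 114 mm over their backs; the gripper's body (76 mm by 85 mm) begins 54 mm behind the grasp point. The pads swing forward as they close: fully open they stand 13 mm farther back than shut.
Start: joints at [-1.287, 0.276, 1.505, -0, 1.361, -0.121], TCP at [0.226, -0.529, 0.206] pointing down, gripper open.
Joint ranges: [-2.89, 2.89], [-0.75, 2.08], [0.22, 2.7], [-1.18, 4.32], [0.11, 2.71], [-2.7, 2.7]. Speed limits (rad/s): [2.57, 2.57, 3.14, 3.14, 3.14, 3.14].

INTERFACE

Orientations are given as a unit quaternion [w, x, y, z].
In Python, from rig import manip gives the robot as it stands. The module is installed in compiled form; this text tells all that it offers.
- The arm moves only by the tool drive_tool, never from a script. Its argument "steps" is a list of rows, each a list of 5 numbers: the shift along the tool's x, y, z in mm, then the turn about the tool's z in rad, then the gripper command: -1 is shut, 1 is fully open, values between are in proportion. A call has 1 to 5 rows; each row is the pose to reach, as a shift and turn from the pose measured when the call began, along the tool's axes at that moment; what a row does not reach only later rows make up. A row lasts 1/10 s, in which the tool goes at most 50 mm and 8.59 degrees, less where a joint would pass 70% of its speed; a pose out of reach is approached as far as the arm can. A call with a gripper value outside its range is refused whole. The fingers move at their own pace and stop on an object; "squeeze" is the grip in N (left out, the last holds). Time passes only in rows, so rows that repeat a pose let the fingers close. It gives the time, the measured TCP pose, the force and the opening at its end, in the units of the state.
- manip.get_state(): the state, without advancing time (a new reading comes with each control period).
- manip.get_image(name): name is "scene" or "top"; returns the picture (384x512x3 uint8, blue, green, red); there is no depth.
- manip.get_calibration(name): a dict with "camera_matrix" (3x3 intrinsics, pixels), "distortion" ([k1, k2, p1, p2, k3] as OpenCV has them; the pictures are not rectified), "rvec" (rotation vector, rad) and "tvec" (3), from world to camera coordinates, as OpenCV has them. Camera axes: x right, y down, z forward; pixel columns grow to the right and rows downward; lengths in m; the calibration is good to about 2 mm. A picture is of the moment at which its call begins. get_calibration takes no time and is no camera call.
- manip.sign_off(): hands the job in, once; it reports no verdict.
Trained networks look in the newest picture that a camera, given by its name, has taken for a name from the list of things; names that differ only in an ending like _2 or _b are one class to them, and where a whole thing is asked for, a point or a joint stands for the part that bears it (a point fixed in the world has none). Each returns a list of dicts, best first, with "conf" (0 to 1); they miss things now and then, are a little off and sometimes report something else, mostly with a low value. They report only what shows in the picture. A call takes as long as a camera call.
- manip.masks_of(camera, name): "pixels" (384x512 bool, what is visible of it) and "location" ([column, row] in pixels, amid what is visible of it).
The state is a dict: "clock": time; "qpos": joint angles; "qd": joint speeds; "effort": joint torques, N m; "position": TCP position; "ee_rot": TCP orientation; "contact_force": force on the tool from outside, world axes, zero at the start; "moment": the same for the moment, N m; "width": finger opening in m.
Only numpy, scipy, OpenCV 4.12 (cv2) and the standard library are available. Lean on these libraries where they do the work, as an engineer would, in place of code of your own. Each camera call takes 0.05 s, during which the arm holds its last target.

TASK

The ports of the small network rack need light. While the lantern stands on the bench, raise its folded wire handle upright; then hang the lantern by the middle of that handle in the bottom of the rack's hook and let go, so that it hangs straight and still, clear of the bench. Don't tip the lantern over on the way, and leave the other things on the bench where they are.

Things in the scene. Friction and masses are not known exactly. Their poses are not given: they have to be found in the camera images.
- lantern: Loose LED work lantern, 0.35 to 0.6 kg. Black base 88 across (height 0 to 34), white tube 68 across (to 86), black cap 88 across (to 118), low dome to 128. Wire handle (bail) on side pivots, pivot axis along the lantern's y at height 105. Origin: centre of underside, z up. At the start the handle is folded to the lantern's -x side, which faces the robot within 0.5 rad of world -x.
- bail_grip (a point): Middle of the straight crossbar of the lantern's handle, on its centreline, 62 from the pivot axis. Handle: round steel wire 6 thick; crossbar straight for 72 along the lantern's y (36 each side), then slanting to two arms 102 apart. Folded, the crossbar stands 15 clear of the cap with free air under it; upright it is at height 167, 36 clear of the dome.
- bail (a joint): Angle of the lantern's handle: 0 = level, folded to the lantern's -x side (its stop); 1.57 = straight up; 3.14 = level on the +x side. It starts between 0 and 0.3. The pivot has light friction (0.02 N m, about 0.3 N at the crossbar): the handle stays where it is left.
- rack: Black open-frame network rack with two port switches and a white patch panel, fixed, 280 wide (its y), 200 deep (its x), 310 high. Origin: centre of its underside. Its front with the ports faces its own -x, roughly world -y (within 0.3 rad). A steel J-hook is bolted to the middle of its front top bar.
- hook_seat (a point): Low point of the rack's J-hook, on top of the wire, height 250: the handle's crossbar rests here. Axes as the rack's (x into the rack). Hook: round wire 8 thick in the rack's x-z plane. Behind the seat it slopes up to the front bar, 89 away; in front (-x) it turns up to a rounded tip, outermost point 23 in front of the seat and 22 above it. Nothing else is within 80 of the seat.
- mug: White mug with a handle, loose, 80 in diameter, 92 high. Not to be moved. Origin: centre of the underside. It, the drive and the lantern may stand in any of three places in the middle of the bench.
- drive: Black external disk drive, loose, 130 x 85 x 36 high. Not to be moved. Origin: centre of the underside.
- screwdriver: Screwdriver, loose, lying on the bench farther from the robot, 190 long. Not to be moved.
- tape: Roll of black tape lying flat, loose, 90 in diameter, 24 high. Not to be moved. Origin: centre of the underside.
- nut_tray: Round steel tray with rack nuts, loose, 90 in diameter, 20 high. Not to be moved. Origin: centre of the underside.
- tester: Grey handheld network tester lying flat, loose, 160 x 70 x 32. Not to be moved. Origin: centre of the underside.

How it is judged:
By the outcome, as a careful person would: the job done as asked, in the order asked, and still so for the second after the job is handed in, with the robot touching nothing.
It also fails if it takes over 61 s, if anything falls off the work surface, if the arm or the gripper's body presses on something with over 40 N, if the wrist force passes 120 N, or if a joint passes its speed limit or range.

## Working session

There is one attempt and no reset: what is moved stays moved. The work goes in short steps, Python scripts to look and compute and a tool call to move; the robot and the scene stay as the last step left them, time stands still between calls to the robot, and variables do not carry over. Pictures are saved under pics/ and viewed, and the job is handed in when it is done.

Besides the shell and the picture viewer there is one more tool, called as name(argument=value, ...) on one line, values as JSON. drive_tool: Moves the arm, as the interface text tells. Its arguments: {"type":"object","properties":{"steps":{"type":"array","items":{"type":"array","items":{"type":"number"}}},"squeeze":{"type":"number"}},"required":["steps"]}

```bash
mkdir -p pics; ls; python3 - <<'E'
from rig import manip
import cv2
s=manip.get_state(); print(s); print(manip.pinch_z)
for n in ("scene","top"):
    cv2.imwrite(f"pics/{n}0.png",manip.get_image(n)); c=manip.get_calibration(n); print(n,c)
    for t in ("lantern","rack","hook_seat","bail_grip","mug","drive"):
        try:
            r=manip.masks_of(n,t); print(t,[(round(float(a['conf']),2),[round(float(v)) for v in a['location']],int(a['pixels'].sum())) for a in r])
        except Exception as e: print(t,e)
E
```

```text
pics
{'clock': 0.0, 'qpos': array([-1.28698547e+00,  2.76574288e-01,  1.50615999e+00, -6.15453027e-06,
        1.36069059e+00, -1.21006545e-01]), 'qd': array([ 0.00097805, -0.00102248,  0.00131488,  0.00169927, -0.0011989 ,
        0.00066621]), 'effort': array([-1.93824548e-03, -4.16782665e+01, -2.45806861e+01, -6.32837673e-04,
        1.11604683e-02,  1.15498770e-05]), 'position': array([ 0.22628811, -0.5279621 ,  0.20524086]), 'ee_rot': array([-5.90675163e-04,  8.34820621e-01, -5.50521290e-01, -7.00262508e-04]), 'contact_force': array([ 0.38314287, -0.04851109, -0.03660349]), 'moment': array([-0.01786549, -0.06645121,  0.03271617]), 'width': 0.08572254860253123}
-0.0187
scene {'camera_matrix': array([[418.71684276,   0.        , 261.19844539],
       [  0.        , 418.71684276, 189.20146744],
       [  0.        ,   0.        ,   1.        ]]), 'distortion': array([-0.02483739,  0.        ,  0.        ,  0.        ,  0.        ]), 'rvec': array([ 2.24427982,  0.72183492, -0.3359214 ]), 'tvec': array([-0.52565284, -0.04565493,  1.54503215])}
lantern [(0.62, [245, 219], 1266)]
rack [(0.64, [311, 120], 8138)]
hook_seat [(0.92, [311, 120], 8246)]
bail_grip [(0.35, [214, 266], 1325)]
mug [(0.79, [152, 316], 1397)]
drive [(0.81, [212, 266], 1340)]
top {'camera_matrix': array([[428.26276185,   0.        , 248.64915766],
       [  0.        , 428.26276185, 191.57051146],
       [  0.        ,   0.        ,   1.        ]]), 'distortion': array([-0.13337509,  0.        ,  0.        ,  0.        ,  0.        ]), 'rvec': array([ 2.16740481, -2.11418562,  0.18140982]), 'tvec': array([0.08091654, 0.58952772, 1.50929327])}
lantern [(0.92, [262, 203], 611)]
rack [(0.6, [127, 206], 7031)]
hook_seat [(0.87, [124, 205], 7324)]
bail_grip [(0.27, [263, 204], 702)]
mug [(0.96, [366, 196], 554)]
drive [(0.8, [304, 200], 872)]
```

```bash
python3 - <<'E'
import cv2
a=cv2.imread('pics/scene0.png');b=cv2.imread('pics/top0.png')
cv2.imwrite('pics/scene0b.png',cv2.resize(a,(800,600),interpolation=cv2.INTER_CUBIC))
cv2.imwrite('pics/top0b.png',cv2.resize(b,(800,600),interpolation=cv2.INTER_CUBIC))
cv2.imwrite('pics/scene0c.png',cv2.resize(a[150:300,170:370],(800,600),interpolation=cv2.INTER_CUBIC))
cv2.imwrite('pics/top0c.png',cv2.resize(b[140:290,190:390],(800,600),interpolation=cv2.INTER_CUBIC))
E
```

```text
(no output)
```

View pics/scene0b.png

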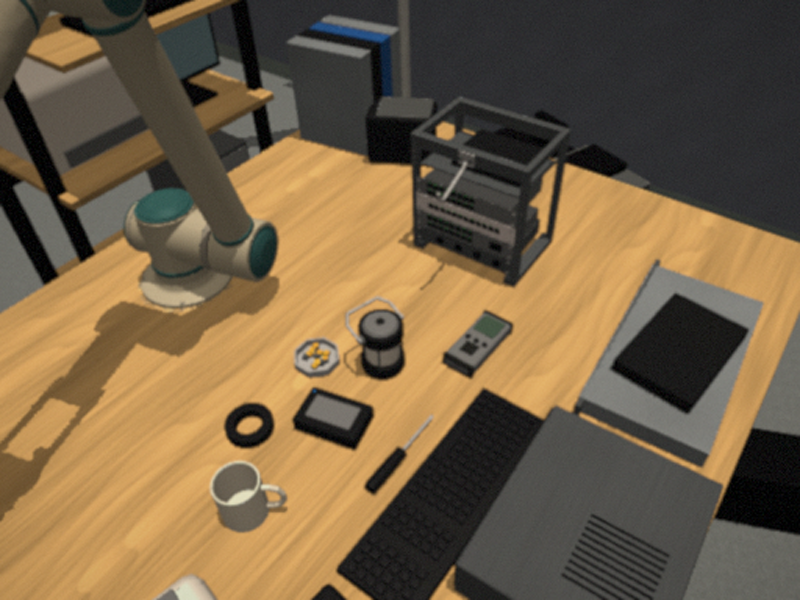

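View pics/top0b.png

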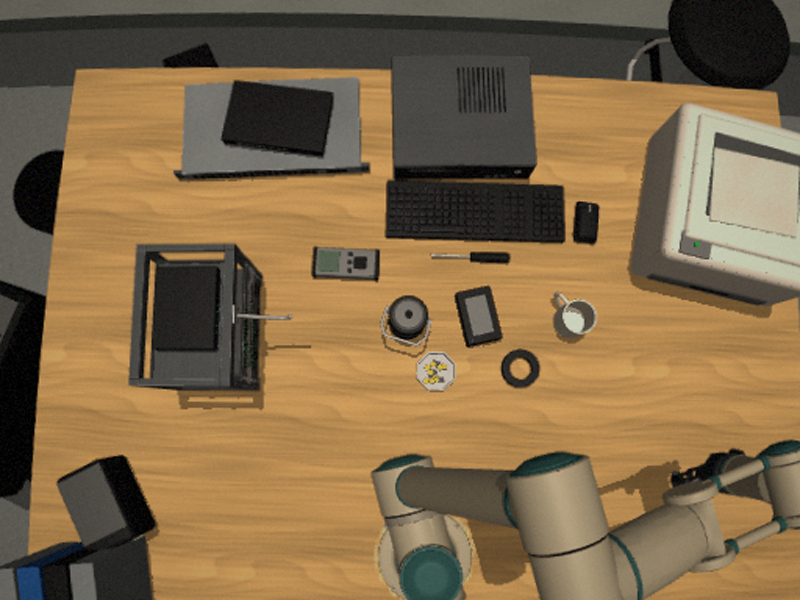

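View pics/scene0c.png

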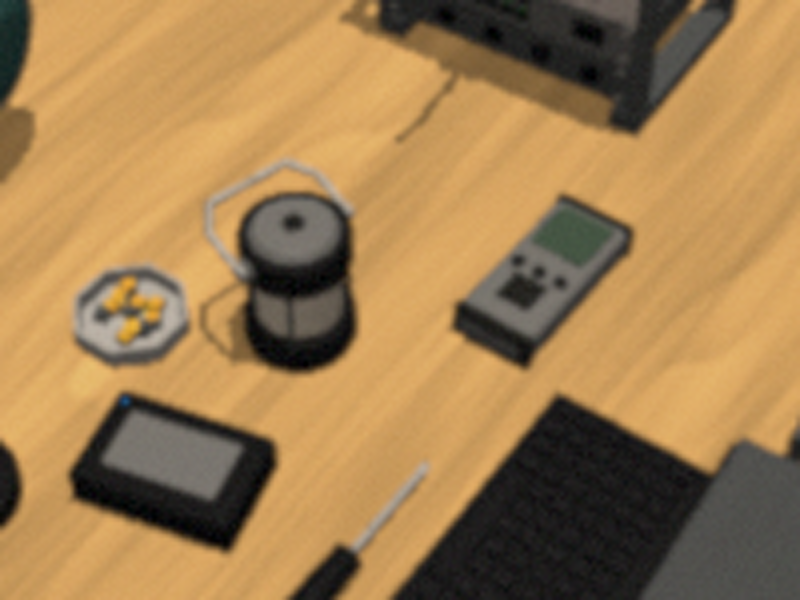

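View pics/top0c.png

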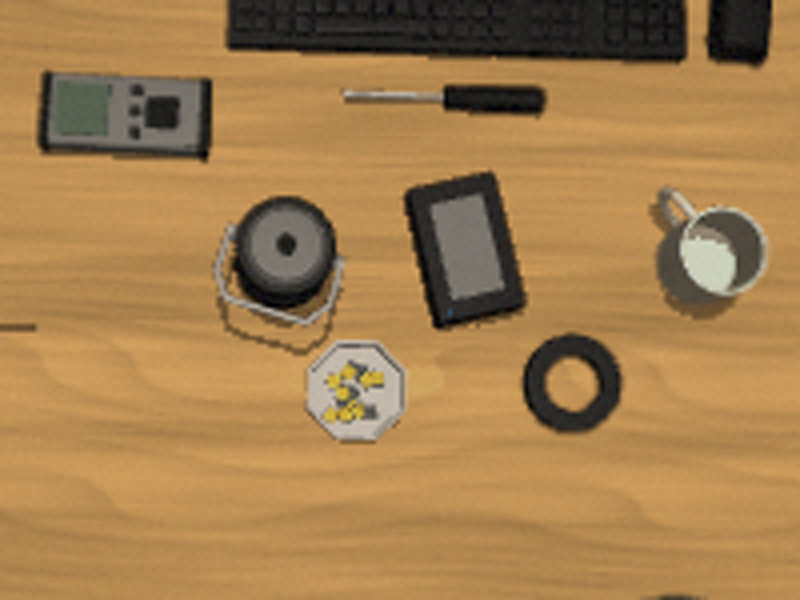

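The scene view shows the lantern at about (380,340) of the 800-wide picture, with its handle folded toward the robot. The nut tray is right beside it, and the hook sticks out of the rack front at (442,197). Next I zoom in on the rack.

```bash
python3 - <<'E'
import cv2
a=cv2.imread('pics/scene0.png');b=cv2.imread('pics/top0.png')
cv2.imwrite('pics/scene0d.png',cv2.resize(a[55:190,240:400],(800,600*1),interpolation=cv2.INTER_CUBIC) if 0 else cv2.resize(a[60:180,240:400],(800,600),interpolation=cv2.INTER_CUBIC))
cv2.imwrite('pics/top0d.png',cv2.resize(b[145:265,60:220],(800,600),interpolation=cv2.INTER_CUBIC))
E
```

```text
(no output)
```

View pics/scene0d.png

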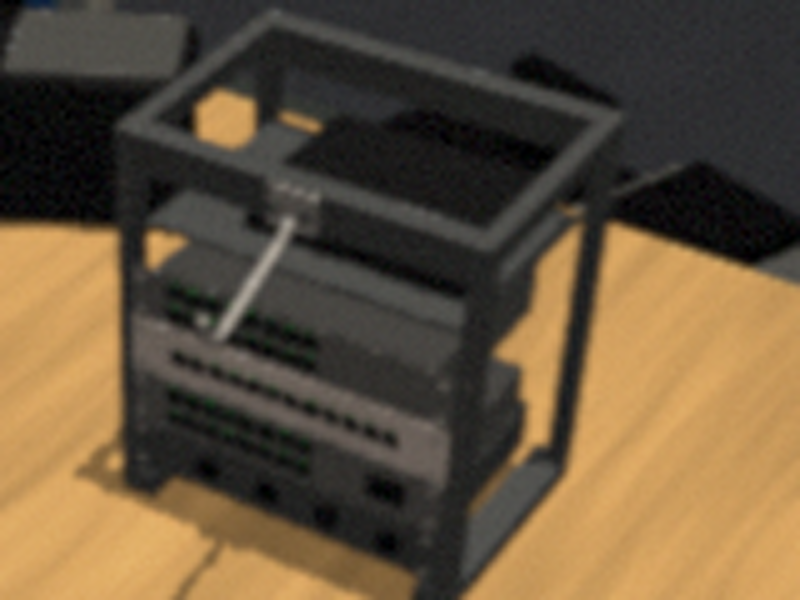

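View pics/top0d.png

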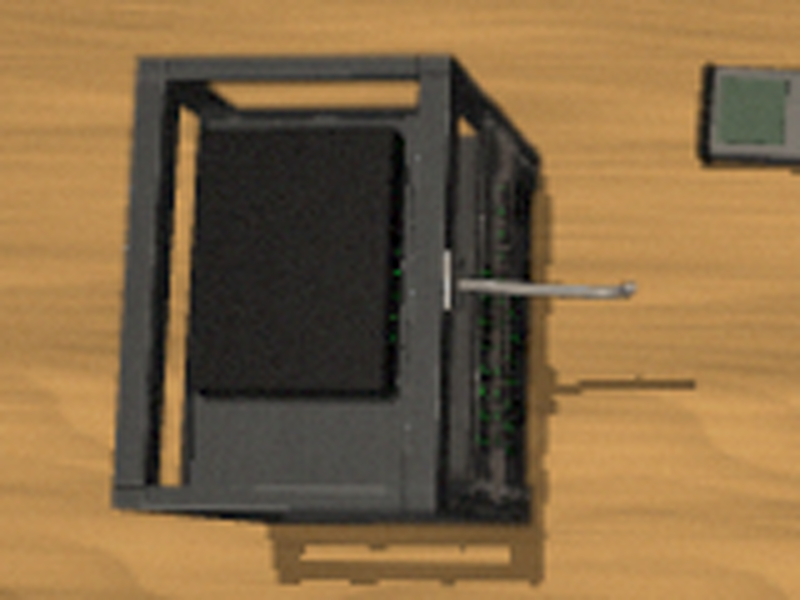

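```bash
cat > h.py <<'E'
import numpy as np,cv2
from scipy.optimize import least_squares
from scipy.spatial.transform import Rotation as R
from rig import manip
C={n:manip.get_calibration(n) for n in("scene","top")}
def proj(n,P):
    c=C[n];return cv2.projectPoints(np.atleast_2d(P).astype(float),c['rvec'],c['tvec'],c['camera_matrix'],c['distortion'])[0][:,0]
def lantern_pts(p):  # x,y,yaw,bail -> dome top, crossbar ends(+y,-y), arm/slant
    x,y,w,b=p
    r=R.from_euler('z',w).as_matrix()
    f=lambda yy,d:np.array([-d*np.cos(b),yy,.105+d*np.sin(b)])
    L=np.array([[0,0,.128],f(.036,.062),f(-.036,.062)])
    return L@r.T+[x,y,0]
def rack_pts(p):
    x,y,w=p;r=R.from_euler('z',w).as_matrix()
    L=np.array([[-.1,.14,.31],[.1,.14,.31],[.1,-.14,.31],[-.1,-.14,.31],[-.189,0,.25],[-.212,0,.272]])
    return L@r.T+[x,y,0]
E
python3 - <<'E'
from h import *
t=lambda u,v:(60+u/5-.4,145+v/5-.4); s=lambda u,v:(240+u/5-.4,60+v/5-.4)
# rack facing -y: rack -x = world -y => rack x=+y world, rack y=-x world. yaw~pi/2
RT=np.array([t(440,518),t(113,505),t(138,57),t(452,57)])
RS=np.array([s(120,130),s(272,12),s(620,115),s(490,245)])
f=lambda p:np.r_[(proj('top',rack_pts(p)[:4])-RT).ravel(),(proj('scene',rack_pts(p)[:4])-RS).ravel()]
o=least_squares(f,[.5,.5,1.57],loss='soft_l1');print(o.x,f(o.x).round(1))
P=rack_pts(o.x);print('seat,tip',P[4:])
print('top crop',(proj('top',P[4:])-[59.6,144.6])*5,'scene crop',(proj('scene',P[4:])-[239.6,59.6])*5)
T=lambda u,v:(190+u/4-.4,140+v/4-.4);S=lambda u,v:(170+u/4-.4,150+v/4-.4)
LT=np.array([T(287,243),T(228,298),T(305,322)]); LS=np.array([S(292,222),S(285,160),S(208,206)])
g=lambda p:np.r_[(proj('top',lantern_pts(p))-LT).ravel(),(proj('scene',lantern_pts(p))-LS).ravel()]
o=least_squares(g,[.4,.05,0,.1]);print(o.x,g(o.x).round(1));print(lantern_pts(o.x))
# triangulate hook points
def tri(a,b):
    h=lambda P:np.r_[(proj('top',P)[0]-a),(proj('scene',P)[0]-b)]
    o=least_squares(h,[.5,.2,.2]);return o.x,o.fun
print(tri(t(628,290),s(203,318)),tri(t(605,292),s(217,335)))
E
```

```text
[0.50782395 0.49894302 1.59811197] [-0.6 -1.4 -0.4  0.6 -0.4 -0.4  0.  -1.  -2.3 -0.3 -1.4 -0.4  0.6  0.1
 -0.9  1.9]
seat,tip [[0.51298596 0.31001352 0.25      ]
 [0.51361415 0.2870221  0.272     ]]
top crop [[604.95387411 291.08425349]
 [636.71216412 286.27125683]] scene crop [[212.4615508  333.88280915]
 [192.99319571 322.67580949]]
[ 0.54551921  0.05327646 -0.26906538  0.30427254] [-0.5 -0.2 -0.7 -0.5  0.2 -0.4 -0.3 -0.  -0.6  0.6 -0.4 -0.4]
[[0.54551921 0.05327646 0.128     ]
 [0.49806538 0.10370559 0.12357515]
 [0.47892558 0.03429616 0.12357515]]
(array([0.51324048, 0.2942337 , 0.27055057]), array([-0.51657436, -0.62316291, -0.79204607,  0.17975126])) (array([0.5138031 , 0.31126124, 0.2483214 ]), array([-0.31203044, -0.3787685 , -0.48085263,  0.11005691]))
```

```bash
cat >> h.py <<'E'
LAN=np.array([.5455,.0533]);LY=-.269
def tool():
    s=manip.get_state();w,x,y,z=s['ee_rot'];M=R.from_quat([x,y,z,w]).as_matrix();return s,s['position'],M,np.arctan2(M[1,0],M[0,0])
def go(p,psi):
    s,P,M,c=tool();d=M.T@(np.array(p)-P)*1000
    t=-((psi-c+np.pi)%(2*np.pi)-np.pi);return d.round(1),round(t,3)
def lan(x,y,z): # lantern frame -> world
    c,s=np.cos(LY),np.sin(LY);return [LAN[0]+c*x-s*y,LAN[1]+s*x+c*y,z]
def inl():
    s,P,M,c=tool();d=P[:2]-LAN;k,q=np.cos(LY),np.sin(LY)
    print('t',s['clock'].round(2),'lan',(np.array([k*d[0]+q*d[1],-q*d[0]+k*d[1],P[2]])*1000).round(1),'psi',c.round(3),'w',round(s['width']*1000,1),'F',s['contact_force'].round(2))
E
python3 -c "
from h import *
inl();print(go(lan(-.110,0,.2),LY))"
```

```text
Traceback (most recent call last):
  File "h.py", line 28, in inl
    print('t',s['clock'].round(2),'lan',(np.array([k*d[0]+q*d[1],-q*d[0]+k*d[1],P[2]])*1000).round(1),'psi',c.round(3),'w',round(s['width']*1000,1),'F',s['contact_force'].round(2))
              ^^^^^^^^^^^^^^^^
AttributeError: 'float' object has no attribute 'round'
```

```bash
sed -i "s/s\['clock'\].round(2)/round(s['clock'],2)/" h.py
python3 -c "
from h import *
inl();print(go(lan(-.110,0,.2),LY))"
```

```text
t 0.7 lan [-152.9 -645.7  206.2] psi -1.166 w 85.1 F [ 0.53 -0.12 -0.33]
(array([-477.8, -436.5,    6.1]), np.float64(-0.897))
```

drive_tool(steps=[[-478,-436,6,-0.897,-1],[-478,-436,6,-0.897,-1],[-478,-436,6,-0.897,-1],[-478,-436,6,-0.897,-1],[-478,-436,6,-0.897,-1]], squeeze=20)

```text
clock: 1.2
position: [0.3088, -0.2907, 0.2039]
ee_rot: [0.0, 0.979, -0.204, 0.0]
contact_force: [0.9, 0.1, -0.2]
width: 0.0121
```

```bash
python3 -c "
from h import *
inl();print(go(lan(-.110,0,.2),LY))"
```

```text
t 1.2 lan [-136.7 -394.5  203.9] psi -0.411 w 12.1 F [ 0.92  0.07 -0.23]
(array([ -29.3, -394.3,    3.8]), np.float64(-0.142))
```

drive_tool(steps=[[-29,-394,4,-0.142,-1],[-29,-394,4,-0.142,-1],[-29,-394,4,-0.142,-1],[-29,-394,4,-0.142,-1],[-29,-394,4,-0.142,-1]])

```text
clock: 1.7
position: [0.3915, -0.0546, 0.2018]
ee_rot: [0.0, 0.991, -0.134, 0.001]
contact_force: [0.9, -1.9, -1.5]
width: 0.0003
```

```bash
python3 -c "
from h import *
inl();print(go(lan(-.110,0,.2),LY))"
```

```text
t 1.7 lan [-119.8 -144.9  201.8] psi -0.269 w 0.3 F [ 0.86 -1.87 -1.5 ]
(array([   9.7, -144.9,    1.7]), np.float64(-0.0))
```

Reach the pre-contact position, then lower to z = 0.095.

drive_tool(steps=[[10,-145,2,0,-1],[10,-145,2,0,-1],[10,-145,2,0,-1],[10,-145,55,0,-1],[10,-145,105,0,-1]])

```text
clock: 2.2
position: [0.4423, 0.0844, 0.1]
ee_rot: [-0.0, 0.991, -0.132, 0.004]
contact_force: [-0.2, -0.2, -0.7]
width: 0.0002
```

drive_tool(steps=[[0,0,0,0,-1],[0,0,0,0,-1],[0,0,0,0,-1]])

```text
clock: 2.5
position: [0.4447, 0.0842, 0.1024]
ee_rot: [-0.001, 0.991, -0.132, 0.007]
contact_force: [0.2, -0.1, -0.2]
width: -0.0
```

```bash
cat > look.py <<'E'
import sys
from h import *
tag=sys.argv[1]; x0,y0,x1,y1=map(int,sys.argv[3:7]); n=sys.argv[2]
im=manip.get_image(n)[y0:y1,x0:x1]; k=min(800/im.shape[1],600/im.shape[0])
cv2.imwrite(f'pics/{tag}.png',cv2.resize(im,None,fx=k,fy=k,interpolation=cv2.INTER_CUBIC)); inl(); print('k',k)
E
python3 look.py a1 scene 170 150 330 270; python3 -c "
from h import *
print(go(lan(-.09,0,.095),LY))"
```

```text
t 2.55 lan [-105.3    3.   102.7] psi -0.266 w -0.0 F [0.5  0.09 0.49]
k 5.0
(array([15.1,  3. ,  7.9]), np.float64(0.003))
```

View pics/a1.png

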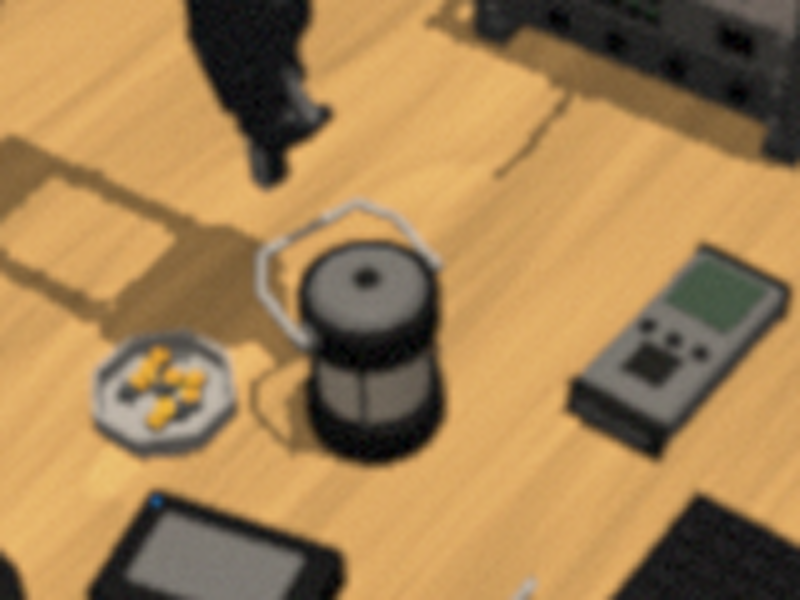

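The closed fingertips are at about (268,180) in the crop, just robot-side of the crossbar, which runs from (260,250) to (355,205). Now I push in gently while rising.

drive_tool(steps=[[10,3,8,0,-1],[18,3,8,0,-1],[24,3,8,0,-1],[26,3,4,0,-1],[28,3,-2,0,-1]])

```text
clock: 3.05
position: [0.471, 0.0737, 0.1052]
ee_rot: [-0.001, 0.991, -0.133, 0.007]
contact_force: [0.4, -0.3, 0.3]
width: 0.0
```

```bash
python3 look.py a2 scene 170 150 330 270
```

```text
t 3.1 lan [-76.    0.3 106.3] psi -0.266 w 0.2 F [ 0.13 -0.03  0.04]
k 5.0
```

View pics/a2.png

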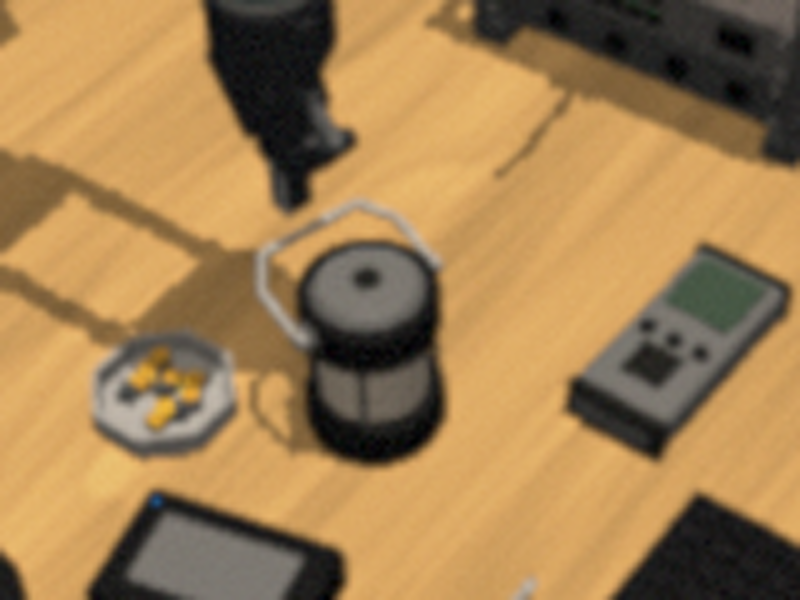

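drive_tool(steps=[[0,0,8,0,-1],[2,0,9,0,-1],[4,0,4,0,-1],[6,0,-2,0,-1],[8,0,-8,0,-1]])

```text
clock: 3.6
position: [0.4802, 0.0717, 0.1151]
ee_rot: [-0.001, 0.991, -0.132, 0.008]
contact_force: [-0.0, -0.1, 0.5]
width: 0.0003
```

```bash
python3 look.py a3 scene 170 150 330 270
```

```text
t 3.65 lan [-66.6   0.6 116.2] psi -0.266 w 0.1 F [ 0.47 -0.14  1.2 ]
k 5.0
```

View pics/a3.png

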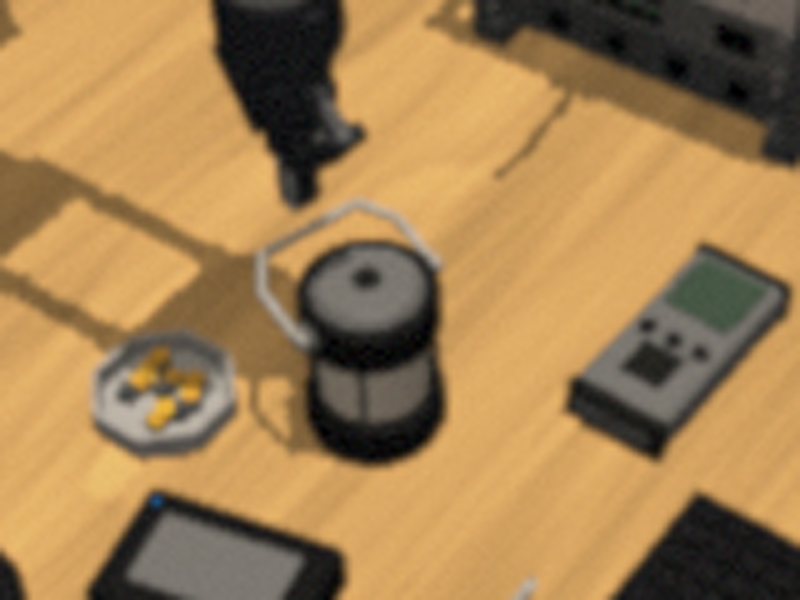

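```bash
python3 -c "
from h import *
q=lambda x,y,z:((proj('scene',lan(x/1e3,y/1e3,z/1e3))[0]-[169.9,149.9])*5).round()
print(q(-66.6,.6,116),q(-66.6,.6,156),q(-50,.6,146),q(-40,.6,146),q(-59,0,123.6),q(-66.6,-11,116),q(-66.6,11,116))
" ; python3 look.py a4 top 190 140 350 260
```

```text
[299. 229.] [295. 182.] [312. 209.] [321. 218.] [305. 228.] [284. 238.] [313. 222.]
t 3.7 lan [-66.8   0.6 115.8] psi -0.266 w -0.2 F [-0.31 -0.08  1.38]
k 5.0
```

View pics/a4.png

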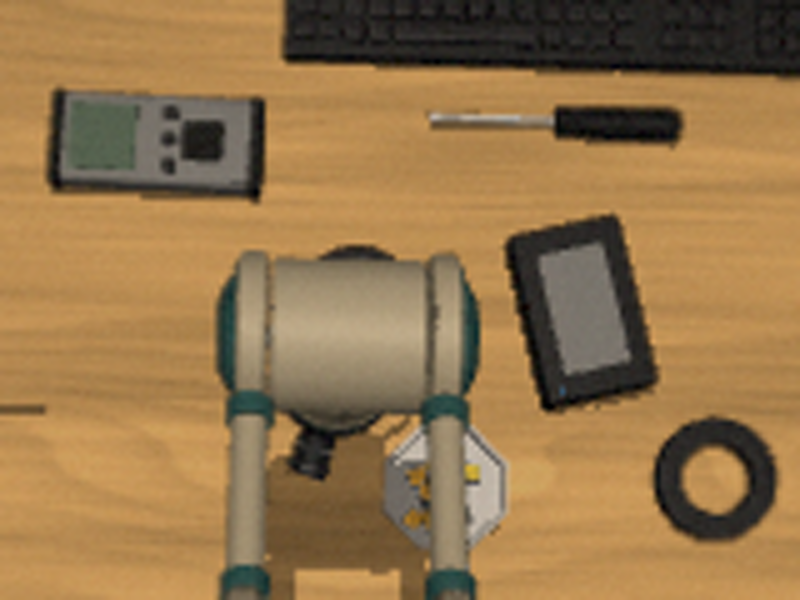

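```bash
python3 -c "
from h import *
q=lambda x,y,z:((proj('scene',lan(x/1e3,y/1e3,z/1e3))[0]-[169.9,149.9])*5).round()
print(q(-105.3,3,102.7),q(-76,.3,106.3))
def tri_line(): pass
for x in (-70,-80,-90,-100):
  print(x,[q(x,.6,z) for z in (116,126,136)])
"
```

```text
[269. 210.] [291. 233.]
-70 [array([296., 226.]), array([295., 215.]), array([294., 203.])]
-80 [array([287., 218.]), array([286., 206.]), array([285., 194.])]
-90 [array([278., 209.]), array([277., 198.]), array([275., 186.])]
-100 [array([269., 201.]), array([267., 189.]), array([266., 177.])]
```

```bash
python3 look.py a5 scene 205 165 253 201
```

```text
t 3.75 lan [-67.4   0.4 115.2] psi -0.266 w -0.0 F [-0.98 -0.25  0.3 ]
k 16.666666666666668
```

View pics/a5.png

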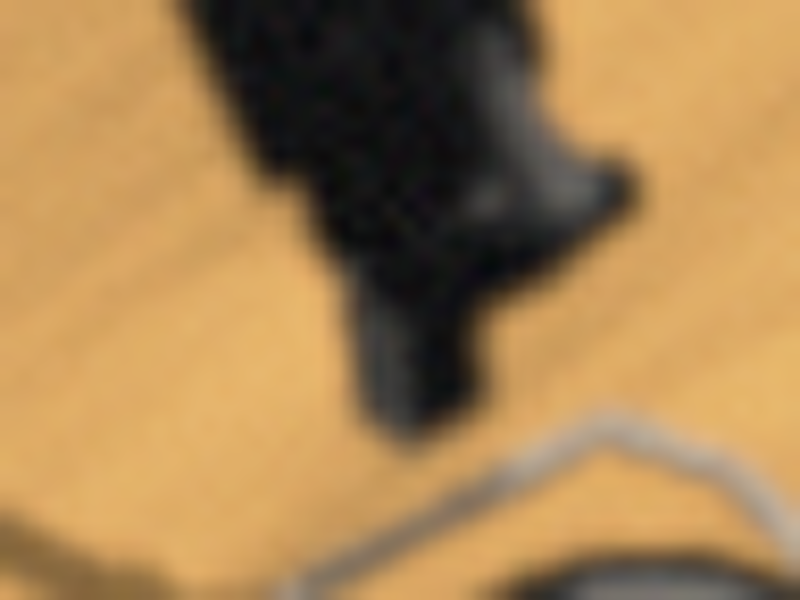

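```bash
python3 - <<'E'
from h import *
b=cv2.imread('pics/top0.png')
x0,y0=412,272
im=cv2.resize(b[y0:y0+75,x0:x0+100],(800,600),interpolation=cv2.INTER_CUBIC)
M=R.from_quat([.834820621,-.550521290,-.0007,-.00059]).as_matrix()
P=np.array([.22628811,-.5279621,.20524])
for d,c in (([0,0,0],(0,0,255)),([.0425,0,-.013],(0,255,0)),([-.0425,0,-.013],(255,0,0)),([.0425,0,-.033],(255,255,0)),([.057,0,-.013],(255,0,255))):
    u=(proj('top',P+M@d)[0]-[x0-.5,y0-.5])*8; print(u); cv2.circle(im,tuple(int(v) for v in u),5,c,2)
cv2.imwrite('pics/top0e.png',im)
E
```

```text
[207.70139066 210.46735742]
[310.87912692 170.36120701]
[131.05010597 255.67126961]
[333.81392301 173.5521993 ]
[341.0120175  155.88882092]
```

View pics/top0e.png

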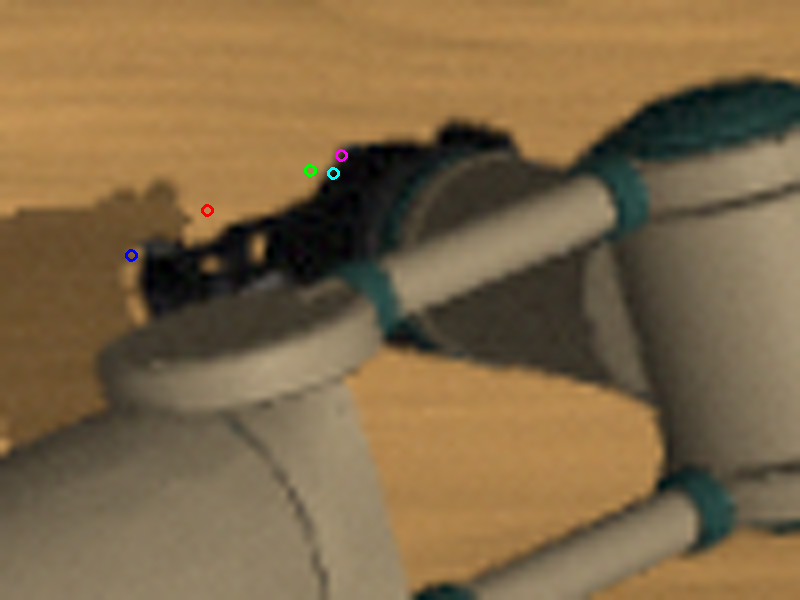

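The visible fingertip at about (229.6,191.4) sits roughly 18 mm higher than the reported TCP. I'll go lower outside the handle and look for contact with pictures.

drive_tool(steps=[[-14,0,0,0,-1],[-14,0,14,0,-1],[-14,0,28,0,-1],[-14,0,28,0,-1],[-14,0,28,0,-1]])

```text
clock: 4.25
position: [0.4666, 0.0755, 0.087]
ee_rot: [-0.001, 0.991, -0.132, 0.008]
contact_force: [0.8, -0.1, 0.2]
width: -0.0002
```

```bash
python3 look.py a6 scene 200 165 264 213;python3 -c "
from h import *
s,P,M,c=tool();print((proj('scene',P)[0]-[199.5,164.5])*12.5)"
```

```text
t 4.3 lan [-81.3   0.6  87.4] psi -0.266 w -0.2 F [ 0.24 -0.94  0.12]
k 12.5
[353.22454683 440.17933935]
```

View pics/a6.png

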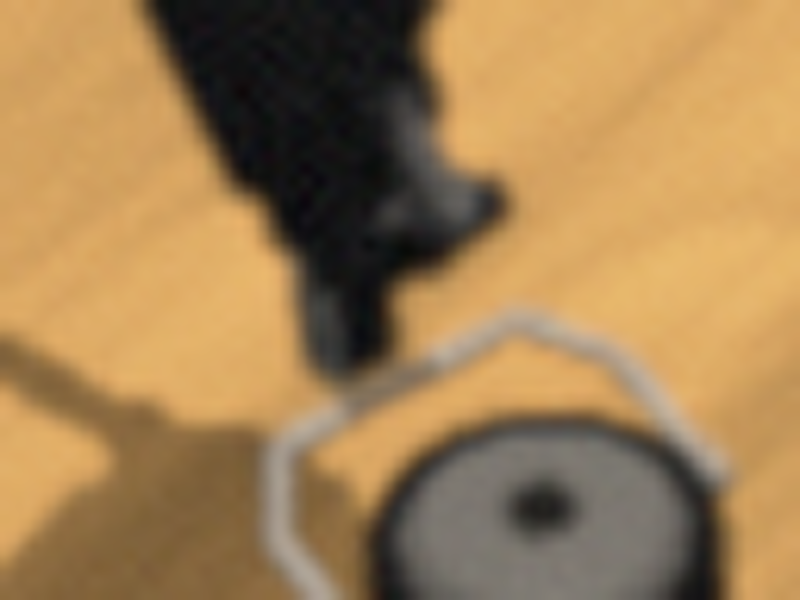

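drive_tool(steps=[[3,0,0,0,-1],[5,0,-2,0,-1],[7,0,-5,0,-1],[9,0,-8,0,-1],[11,0,-12,0,-1]])

```text
clock: 4.8
position: [0.478, 0.0725, 0.1]
ee_rot: [-0.001, 0.991, -0.133, 0.009]
contact_force: [0.4, -0.1, -0.7]
width: 0.0001
```

```bash
python3 look.py a7 scene 200 165 264 213;python3 -c "
from h import *
s,P,M,c=tool();print((proj('scene',P)[0]-[199.5,164.5])*12.5)"
```

```text
t 4.85 lan [-69.3   0.8 100.6] psi -0.266 w 0.2 F [1.26 0.01 0.29]
k 12.5
[377.4980284  428.67102417]
```

View pics/a7.png

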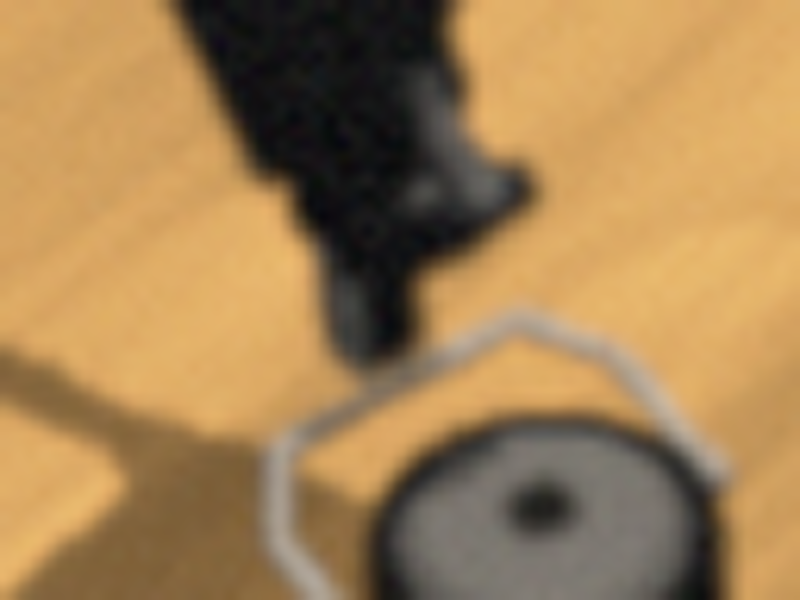

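drive_tool(steps=[[-16,0,0,0,-1],[-16,0,20,0,-1],[-16,0,32,0,-1],[-16,0,32,0,-1],[-12,0,32,0,-1]])

```text
clock: 5.35
position: [0.4666, 0.0758, 0.0684]
ee_rot: [-0.001, 0.991, -0.132, 0.009]
contact_force: [0.0, -1.3, -0.1]
width: 0.0002
```

```bash
python3 look.py a8 scene 200 165 264 213;python3 -c "
from h import *
s,P,M,c=tool();print((proj('scene',P)[0]-[199.5,164.5])*12.5)"
```

```text
t 5.4 lan [-79.9   1.1  69. ] psi -0.266 w 0.3 F [0.61 0.2  0.15]
k 12.5
[363.48522454 493.20568841]
```

View pics/a8.png

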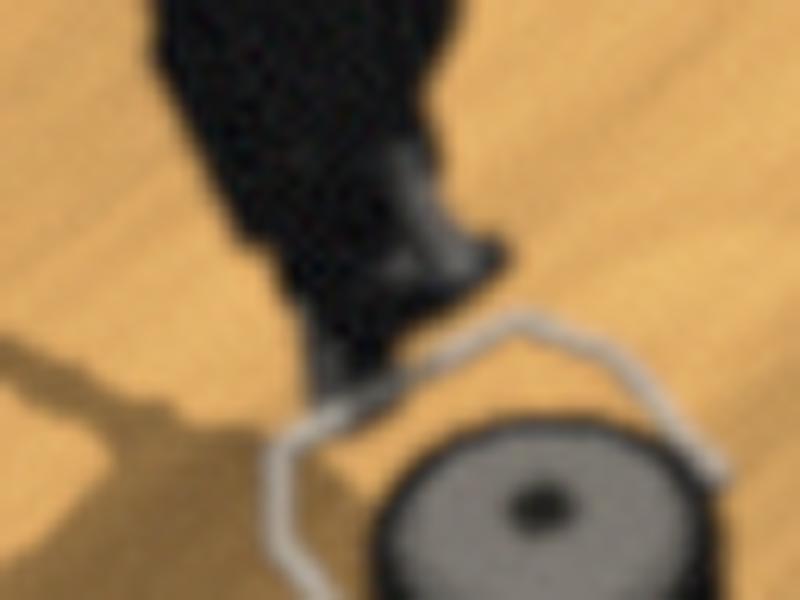

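drive_tool(steps=[[4,0,0,0,-1],[6,0,-3,0,-1],[8,0,-7,0,-1],[10,0,-12,0,-1],[12,0,-18,0,-1]])

```text
clock: 5.9
position: [0.4799, 0.0725, 0.0878]
ee_rot: [-0.001, 0.991, -0.132, 0.011]
contact_force: [-1.5, -0.4, -0.1]
width: 0.0002
```

```bash
python3 look.py a9 scene 200 165 264 213;python3 -c "
from h import *
s,P,M,c=tool();print((proj('scene',P)[0]-[199.5,164.5])*12.5)"
```

```text
t 5.95 lan [-66.9   1.3  88.9] psi -0.266 w 0.2 F [-2.06  0.85  2.85]
k 12.5
[387.9907754  465.98427038]
```

View pics/a9.png

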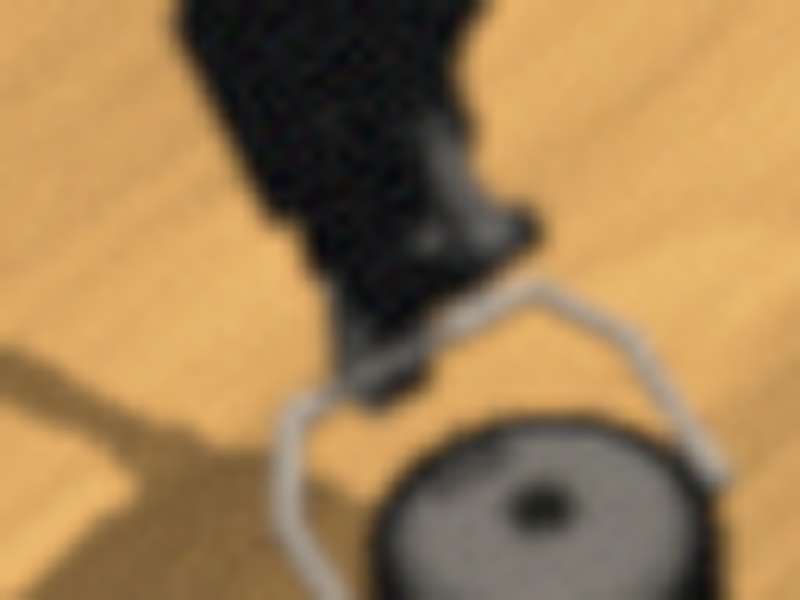

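```bash
cat >> h.py <<'E'
def bfit(e1,e2,o,k):
    T=np.array([e1,e2])/k+np.array(o)-.5+.5/k*0
    f=lambda b:(proj('scene',lantern_pts([*LAN,LY,b[0]])[1:])-T).ravel()
    r=least_squares(f,[.5]);b=r.x[0];print('bail',b.round(3),r.fun.round(1),'wire x,z',-62*np.cos(b),105+62*np.sin(b))
E
python3 -c "
from h import *
bfit((535,288),(296,408),(200,165),12.5);inl()"
```

```text
bail 0.737 [ 0.2 -0.5 -0.1  0.6] wire x,z -45.90537872927189 146.6736871865463
t 5.95 lan [-66.9   1.3  88.9] psi -0.266 w 0.2 F [-2.06  0.85  2.85]
```

```bash
python3 -c "
from h import *
bfit((522,318),(283,438),(200,165),12.5)
q=lambda x,y,z:((proj('scene',lan(x/1e3,y/1e3,z/1e3))[0]-[199.5,164.5])*12.5).round()
for b in (0,.1,.2,.3,.4,.5,.6,.737):
  print(b,[q(-62*np.cos(b),y,105+62*np.sin(b)) for y in (36,-36)])
print([q(0,0,z) for z in (118,128)])
for z in (89,99,109,119): print(z,[q(x,1,z) for x in (-67,-55)])
"
```

```text
bail 0.405 [-0.7 -0.7 -0.7  0.2] wire x,z -56.97490419004034 129.4511818228838
0 [array([507., 369.]), array([271., 500.])]
0.1 [array([507., 352.]), array([270., 483.])]
0.2 [array([508., 336.]), array([270., 467.])]
0.3 [array([510., 322.]), array([271., 453.])]
0.4 [array([514., 310.]), array([274., 441.])]
0.5 [array([519., 299.]), array([278., 431.])]
0.6 [array([526., 291.]), array([284., 423.])]
0.737 [array([537., 282.]), array([294., 415.])]
[array([537., 536.]), array([534., 507.])]
89 [array([387., 466.]), array([415., 492.])]
99 [array([384., 438.]), array([412., 464.])]
109 [array([381., 409.]), array([409., 436.])]
119 [array([378., 381.]), array([406., 407.])]
```

drive_tool(steps=[[1,1,-8,0,-1],[2,1,-16,0,-1],[3,1,-24,0,-1],[5,1,-31,0,-1],[9,1,-35,0,-1]])

```text
clock: 6.45
position: [0.4896, 0.069, 0.1252]
ee_rot: [-0.001, 0.991, -0.132, 0.013]
contact_force: [-0.4, -0.7, -0.1]
width: -0.0001
```

```bash
python3 look.py b1 scene 200 155 264 203
```

```text
t 6.5 lan [-56.7   0.4 125.5] psi -0.266 w 0.2 F [ 0.77 -1.02  0.85]
k 12.5
```

View pics/b1.png

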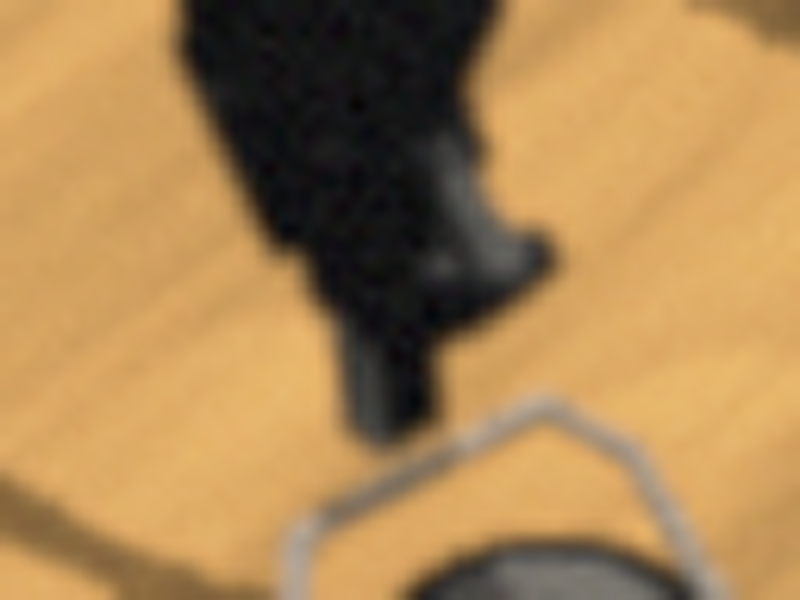

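drive_tool(steps=[[-5,0,2,0,-1],[-5,0,8,0,-1],[0,0,8,0,-1],[5,0,5,0,-1],[10,0,-1,0,-1]])

```text
clock: 7.0
position: [0.4999, 0.0661, 0.1264]
ee_rot: [-0.001, 0.991, -0.132, 0.012]
contact_force: [-0.6, -1.1, -0.4]
width: 0.0001
```

```bash
python3 look.py b2 scene 200 155 264 203
```

```text
t 7.05 lan [-44.6   0.6 128. ] psi -0.266 w 0.3 F [0.16 0.1  0.61]
k 12.5
```

View pics/b2.png

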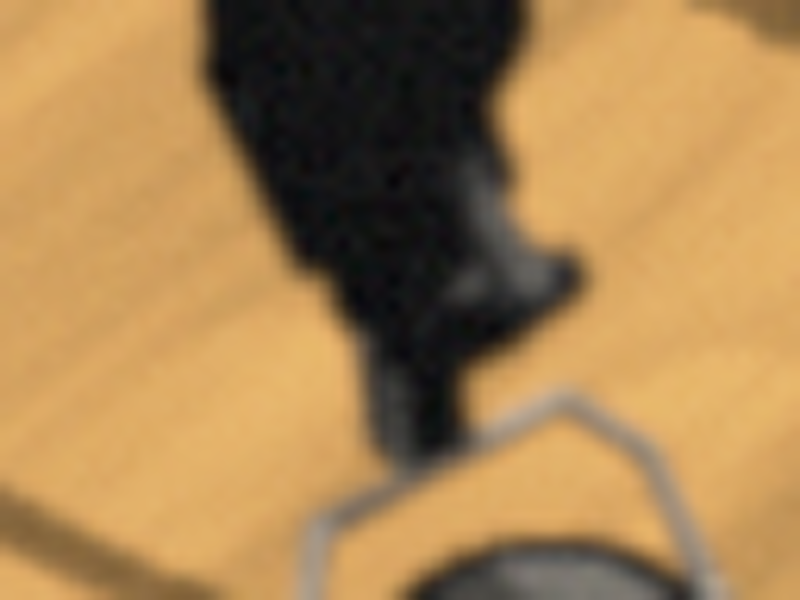

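drive_tool(steps=[[5,0,-4,0,-1],[11,0,-5,0,-1],[17,0,-5,0,-1],[22,0,-5,0,-1],[26,0,-5,0,-1]])

```text
clock: 7.55
position: [0.5301, 0.0585, 0.1372]
ee_rot: [-0.001, 0.991, -0.132, 0.018]
contact_force: [-3.1, -0.7, 16.6]
width: 0.0001
```

```bash
python3 look.py b3 scene 200 155 264 203
```

```text
t 7.6 lan [-14.9   1.  137.4] psi -0.266 w -0.2 F [-1.55 -0.9  14.01]
k 12.5
```

View pics/b3.png

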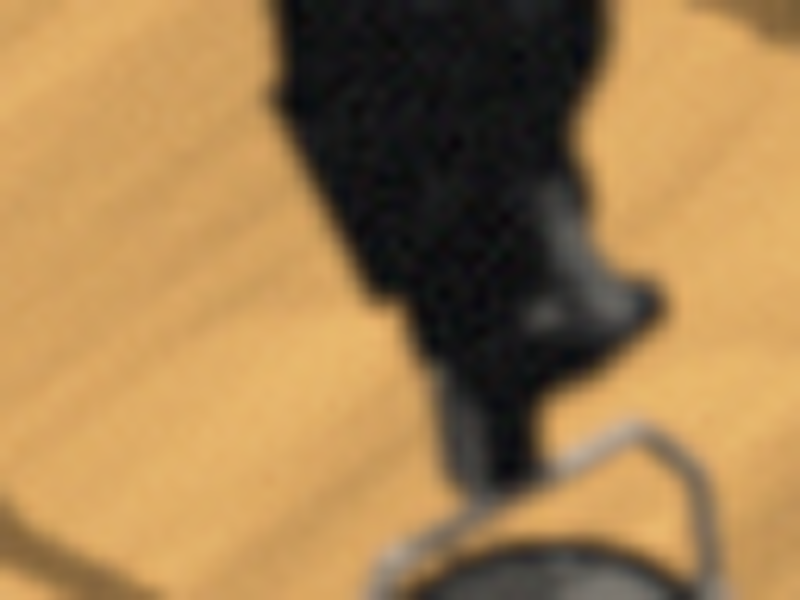

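```bash
python3 -c "
from h import *
q=lambda x,y,z:((proj('scene',lan(x/1e3,y/1e3,z/1e3))[0]-[199.5,154.5])*12.5).round()
for b in (.8,1,1.2,1.4,1.57,1.8):
  print(b,[q(-62*np.cos(b),y,105+62*np.sin(b)) for y in (36,-36)])
print([q(0,0,z) for z in (118,128)], q(-15,1,137))
inl()"
```

```text
0.8 [array([543., 405.]), array([300., 538.])]
1 [array([565., 403.]), array([320., 537.])]
1.2 [array([592., 410.]), array([346., 546.])]
1.4 [array([621., 427.]), array([374., 563.])]
1.57 [array([648., 447.]), array([400., 586.])]
1.8 [array([685., 485.]), array([436., 624.])]
[array([537., 661.]), array([534., 632.])] [498. 569.]
t 7.6 lan [-14.9   1.  137.4] psi -0.266 w -0.2 F [-1.55 -0.9  14.01]
```

The force reads +14 N upward, so the tip is pressing down on the wire. I'll lift off it.

drive_tool(steps=[[0,0,-10,0,-1],[0,0,-40,0,-1],[0,0,-70,0,-1],[0,0,-70,0,-1]])

```text
clock: 8.0
position: [0.5322, 0.0582, 0.212]
ee_rot: [-0.002, 0.991, -0.132, 0.024]
contact_force: [-0.2, 0.2, -0.7]
width: -0.0002
```

```bash
python3 look.py b4 scene 170 120 290 210; python3 -c "
from h import *
s,P,M,c=tool();print(M.round(3)); print((proj('scene',P)[0]-[169.5,119.5])*6.667);print(s['qpos'].round(3))"
```

```text
t 8.05 lan [-15.5   0.8 209.8] psi -0.266 w -0.1 F [ 0.47  0.09 -0.63]
k 6.666666666666667
[[ 0.964 -0.262  0.044]
 [-0.263 -0.965 -0.003]
 [ 0.043 -0.009 -0.999]]
[455.3377564  417.27807734]
[-0.02   0.187  1.618 -0.002  1.293  0.246]
```

View pics/b4.png

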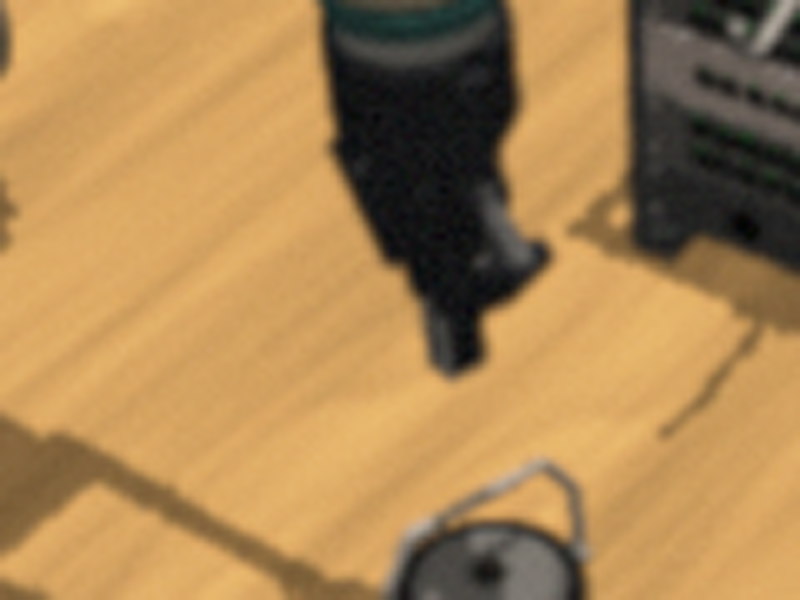

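```bash
python3 -c "
from h import *
bfit((545,463),(405,535),(170,120),6.667)
print(go(lan(-.003,-.023,.142),LY),go(lan(-.003,-.023,.210),LY))"
```

```text
bail 1.482 [-1.   0.4  0.2  0.6] wire x,z -5.490836238772739 166.75638199732057
(array([ 9.5, 24.5, 68. ]), np.float64(0.003)) (array([12.4, 23.9,  0.1]), np.float64(0.003))
```

drive_tool(steps=[[10,24,0,0,0.1],[10,24,0,0,0.1],[10,24,22,0,0.1],[9,24,44,0,0.1],[8,24,64,0,0.1]])

```text
clock: 8.55
position: [0.5342, 0.0332, 0.144]
ee_rot: [-0.002, 0.991, -0.133, 0.021]
contact_force: [0.8, 0.2, -0.2]
width: 0.0468
```

```bash
python3 look.py c1 scene 190 140 270 200; python3 -c "
from h import *
print(go(lan(-.004,-.023,.138),LY))
s,P,M,c=tool();print((proj('scene',P)[0]-[189.5,139.5])*10, s['ee_rot'].round(3),(proj('scene',lan(-.0055,-.023,.1668))[0]-[189.5,139.5])*10)"
```

```text
t 8.6 lan [ -8.2 -22.9 140.7] psi -0.266 w 47.0 F [-1.29  0.82 -1.5 ]
k 10.0
(array([4.1, 0.1, 2.8]), np.float64(0.003))
[446.5045779  645.94769826] [-0.002  0.991 -0.133  0.017] [445.67749678 588.30925613]
```

View pics/c1.png

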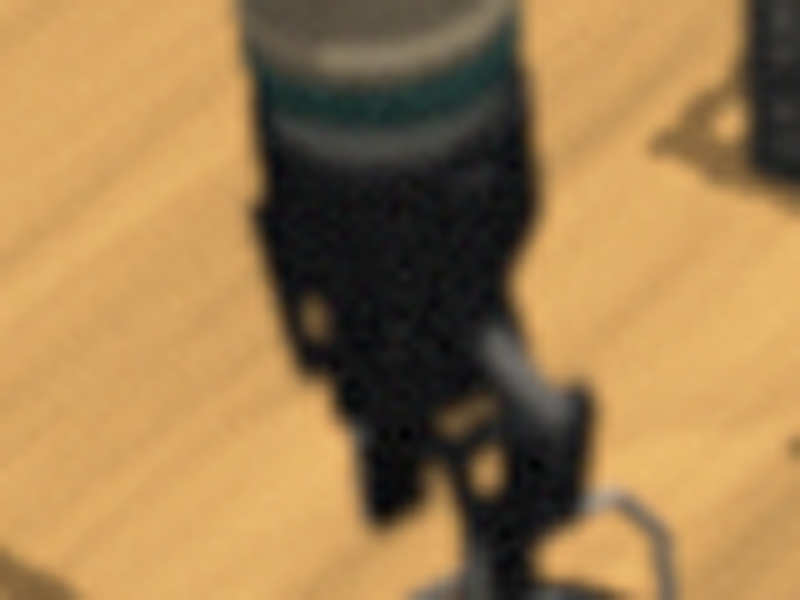

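drive_tool(steps=[[4,0,4,0,0.3],[4,0,8,0,0.3],[4,0,10,0,0.3]])

```text
clock: 8.9
position: [0.5362, 0.0324, 0.1308]
ee_rot: [-0.002, 0.991, -0.133, 0.017]
contact_force: [-0.2, -0.9, -1.6]
width: 0.0553
```

```bash
python3 look.py c2 scene 200 165 280 225; python3 look.py c2t top 190 140 350 260; python3 -c "
from h import *
s,P,M,c=tool();print((proj('scene',P)[0]-[199.5,164.5])*10, s['ee_rot'].round(3),(proj('scene',lan(-.0055,-.023,.1668))[0]-[199.5,164.5])*10)"
```

```text
t 8.95 lan [ -3.5 -22.7 130.8] psi -0.266 w 55.6 F [-0.46  0.38  0.41]
k 10.0
t 9.0 lan [ -3.5 -22.7 131.1] psi -0.266 w 56.0 F [ 0.24 -0.38 -0.05]
k 5.0
[358.37833461 426.98889389] [-0.002  0.991 -0.133  0.018] [345.67749678 338.30925613]
```

View pics/c2.png

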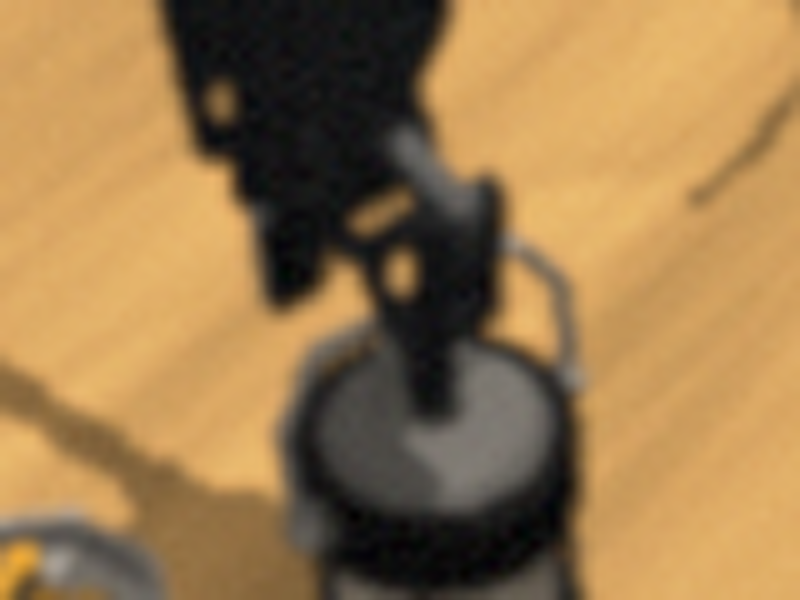

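View pics/c2t.png

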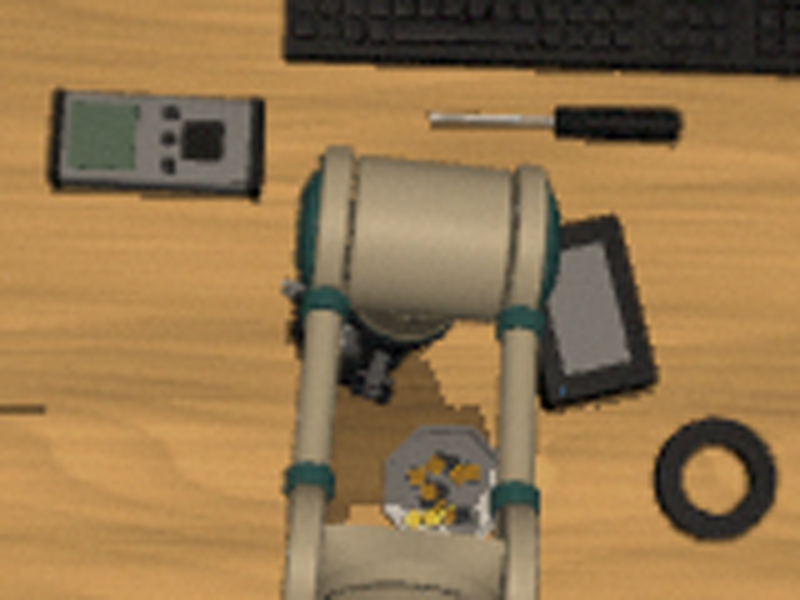

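Both finger tips straddle the crossbar: left tip at (285,305), right tip at (430,415), wire between them at about (346,338). Closing.

drive_tool(steps=[[0,0,0,0,-1],[0,0,0,0,-1],[0,0,0,0,-1],[0,0,0,0,-1],[0,0,0,0,-1]], squeeze=70)

```text
clock: 9.5
position: [0.5363, 0.0323, 0.1317]
ee_rot: [-0.002, 0.991, -0.133, 0.018]
contact_force: [-1.1, -0.1, 3.3]
width: 0.0031
```

```bash
python3 look.py c3 scene 200 165 280 225; python3 -c "
from h import *
s,P,M,c=tool();print((proj('scene',P)[0]-[199.5,164.5])*10, s['ee_rot'].round(3),P)"
```

```text
t 9.55 lan [ -3.3 -22.6 131.6] psi -0.266 w 2.9 F [-0.77 -0.13  4.62]
k 10.0
[358.77058438 426.07274395] [-0.002  0.991 -0.133  0.018] [0.53631058 0.03234226 0.13163224]
```

View pics/c3.png

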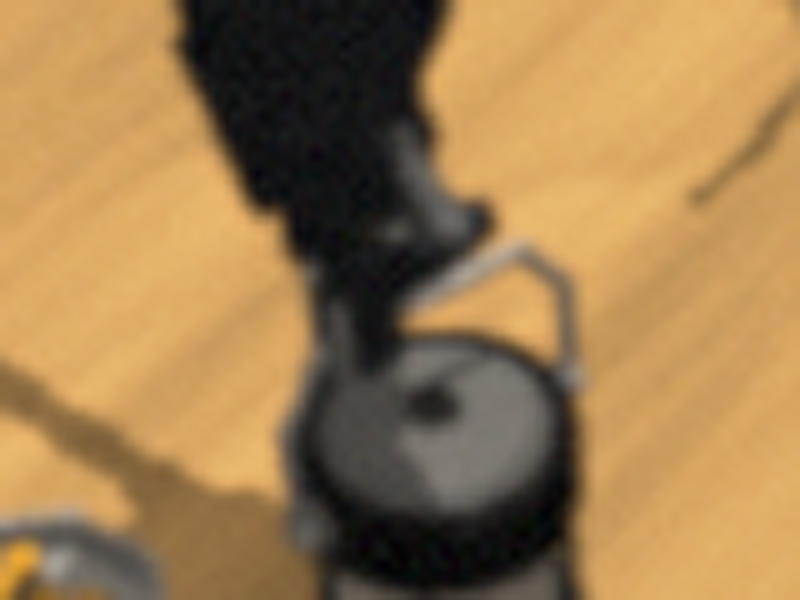

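drive_tool(steps=[[0,0,-4,0,-1],[0,0,-10,0,-1],[0,0,-18,0,-1],[0,0,-26,0,-1],[0,0,-30,0,-1]])

```text
clock: 10.05
position: [0.5357, 0.0324, 0.1626]
ee_rot: [-0.002, 0.991, -0.133, 0.019]
contact_force: [-0.5, -0.1, -5.5]
width: 0.0032
```

```bash
python3 look.py d1 scene 190 140 310 230; python3 -c "
from h import *
s,P,M,c=tool();print(s['ee_rot'].round(3),P)"
```

```text
t 10.1 lan [ -3.6 -22.7 163.1] psi -0.266 w 2.7 F [ 0.62  0.45 -4.46]
k 6.666666666666667
[-0.002  0.991 -0.133  0.019] [0.53599329 0.03233806 0.1630984 ]
```

View pics/d1.png

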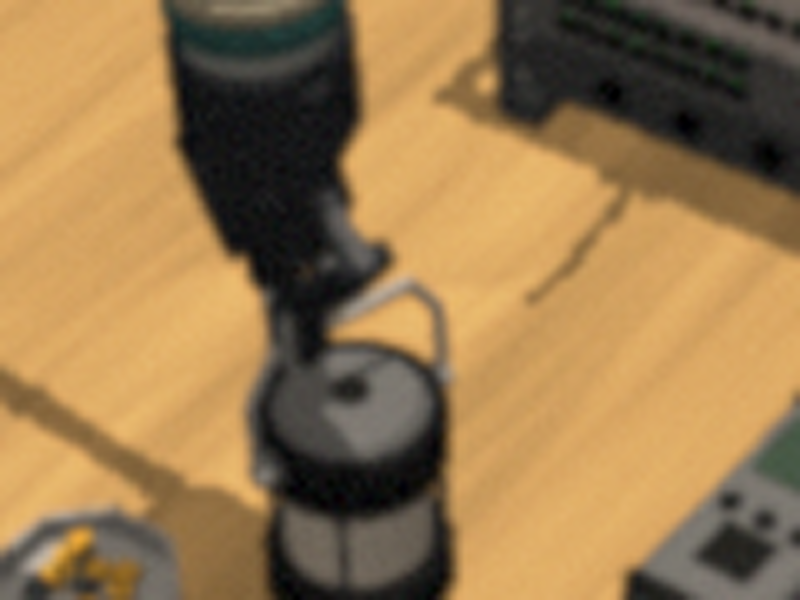

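drive_tool(steps=[[0,0,-14,0.0,-1],[0,0,-34,0.06,-1],[0,0,-58,0.14,-1],[0,0,-80,0.22,-1],[0,0,-92,0.3,-1]])

```text
clock: 10.6
position: [0.5331, 0.0325, 0.2571]
ee_rot: [-0.005, 0.96, -0.281, 0.02]
contact_force: [0.7, 0.1, -5.3]
width: 0.0025
```

```bash
python3 -c "
from h import *
s,P,M,c=tool();print(s['ee_rot'].round(3),P,c,s['width'],s['contact_force']);print(go([.490,.21,.262],-1.544))"
```

```text
[-0.005  0.96  -0.281  0.02 ] [0.53311715 0.03249261 0.25713299] -0.5698668845960546 0.0025236630297570586 [ 0.724134    0.05222581 -5.26372448]
(array([-131.8, -126.4,   -7. ]), np.float64(0.974))
```

drive_tool(steps=[[-8,-8,-2,0.08,-1],[-22,-21,-3,0.18,-1],[-38,-36,-4,0.28,-1],[-54,-52,-5,0.38,-1],[-70,-67,-6,0.48,-1]])

```text
clock: 11.1
position: [0.5094, 0.1276, 0.2618]
ee_rot: [-0.01, 0.864, -0.503, 0.018]
contact_force: [0.1, 0.5, -5.7]
width: 0.0027
```

```bash
python3 -c "
from h import *
s,P,M,c=tool();print(s['ee_rot'].round(3),P,c,s['width'],s['contact_force']);print(go([.490,.21,.262],-1.544))"
```

```text
[-0.01   0.864 -0.503  0.018] [0.50942967 0.12755201 0.2617859 ] -1.0542596515771574 0.0026630999536309888 [ 0.08827412  0.46386708 -5.74811377]
(array([-81.3, -23.9,  -1.1]), np.float64(0.49))
```

drive_tool(steps=[[-20,-6,-1,0.12,-1],[-40,-12,-1,0.24,-1],[-60,-18,-1,0.36,-1],[-74,-22,-1,0.45,-1],[-81,-24,-1,0.49,-1]])

```text
clock: 11.6
position: [0.4892, 0.2114, 0.2616]
ee_rot: [-0.014, 0.716, -0.698, 0.014]
contact_force: [-0.5, 0.2, -6.6]
width: 0.0026
```

drive_tool(steps=[[0,0,0,0,-1],[0,0,0,0,-1],[0,0,0,0,-1],[0,0,0,0,-1],[0,0,0,0,-1]])

```text
clock: 12.1
position: [0.4894, 0.2109, 0.2616]
ee_rot: [-0.014, 0.716, -0.698, 0.014]
contact_force: [-0.2, -0.3, -5.7]
width: 0.0027
```

```bash
python3 look.py e1 scene 220 60 340 150; python3 look.py e1t top 110 150 230 240; python3 -c "
from h import *
s,P,M,c=tool();print(s['ee_rot'].round(3),P,c,s['width'],s['contact_force']);print(M.round(3))"
```

```text
t 12.15 lan [-96.1 137.1 261.6] psi -1.546 w 3.2 F [-0.02  0.11 -5.36]
k 6.666666666666667
t 12.2 lan [-96.1 137.2 261.6] psi -1.546 w 2.7 F [ 0.22  0.54 -5.59]
k 6.666666666666667
[-0.014  0.716 -0.698  0.014] [0.48935058 0.21109627 0.26164912] -1.545522897914198 0.0027432427073755187 [ 0.22405456  0.53614374 -5.58712298]
[[ 0.025 -0.999  0.039]
 [-1.    -0.025 -0.   ]
 [ 0.001 -0.039 -0.999]]
```

View pics/e1.png

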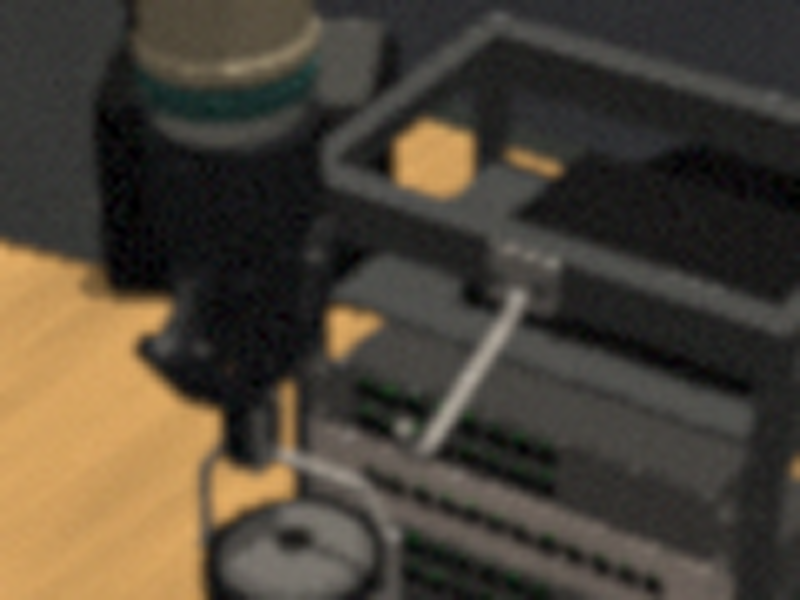

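View pics/e1t.png

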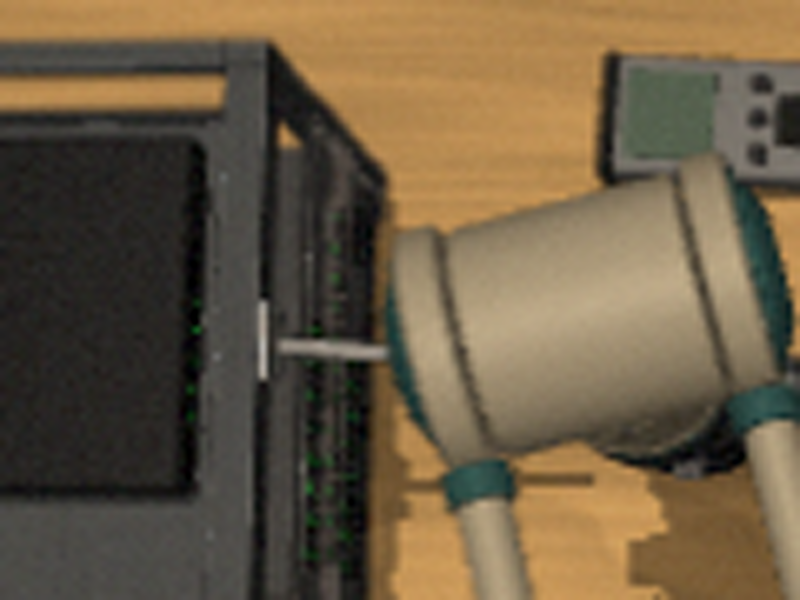

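```bash
cat >> h.py <<'E'
def pc(p,o,k,n='scene'): return ((proj(n,p)[0]-np.array(o)+.5)*k).round(0)
E
python3 -c "
from h import *
s,P,M,c=tool()
a=np.array([.999,.025,.039]);u=np.array([-.039,0,.999])
for dz in (.031,.035,.039):
  C0=P+a*.023+u*dz
  print(dz,C0.round(4),'ctr',pc(C0,(220,60),6.667),'end',pc(C0+a*.036,(220,60),6.667),'button',pc(C0-u*.039,(220,60),6.667))
P=rack_pts([.5078,.4989,1.598]);print(pc(P[4],(220,60),6.667),pc(P[5],(220,60),6.667))
"
```

```text
0.031 [0.5111 0.2117 0.2935] ctr [291. 470.] end [359. 493.] button [295. 541.]
0.035 [0.511  0.2117 0.2975] ctr [291. 462.] end [358. 486.] button [295. 534.]
0.039 [0.5108 0.2117 0.3015] ctr [290. 455.] end [358. 478.] button [294. 527.]
[417. 446.] [391. 431.]
```

drive_tool(steps=[[-10,-1,4,0,-1],[-26,-2,9,0,-1],[-42,-2,13,0,-1],[-56,-2,15,0,-1],[-64,-2,15,0,-1]])

```text
clock: 12.7
position: [0.4897, 0.2775, 0.2458]
ee_rot: [-0.013, 0.717, -0.697, 0.013]
contact_force: [0.0, 0.5, -5.2]
width: 0.0026
```

```bash
python3 look.py f1 scene 240 95 320 155; python3 -c "
from h import *
s,P,M,c=tool();print(s['ee_rot'].round(3),P,c.round(3),s['contact_force'].round(1))
a=np.array([.999,.025,.039]);u=np.array([-.039,0,.999])
C0=P+a*.0245+u*.035;o=(240,95)
print(C0.round(4),'ctr',pc(C0,o,10),'end',pc(C0+a*.036,o,10),'button',pc(C0-u*.039,o,10))
"
```

```text
t 12.75 lan [-113.4  202.2  246.1] psi -1.543 w 2.5 F [ 0.33  2.01 -5.14]
k 10.0
[-0.014  0.717 -0.697  0.013] [0.48994952 0.27831542 0.24612988] -1.543 [ 0.3  2.  -5.1]
[0.5131 0.2789 0.2821] ctr [371. 281.] end [470. 315.] button [374. 386.]
```

View pics/f1.png

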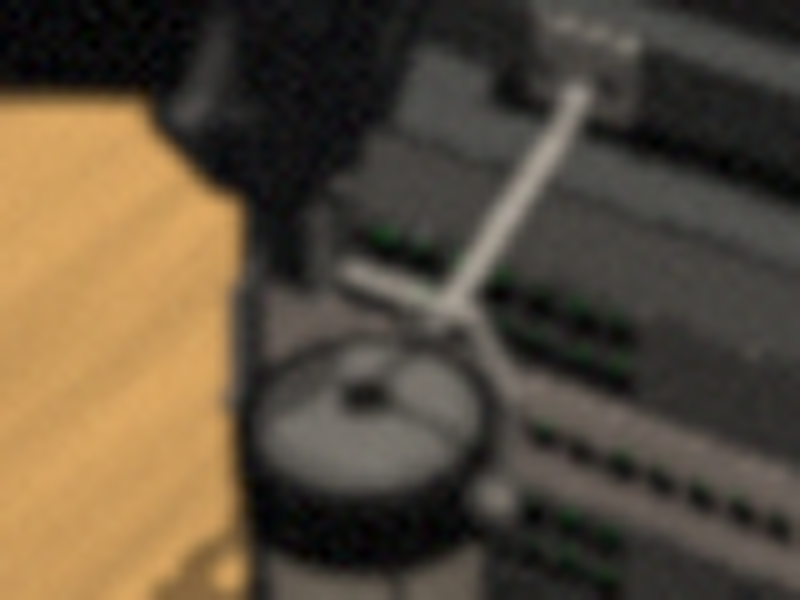

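drive_tool(steps=[[-5,0,0,0,-1],[-10,0,0,0,-1],[-15,0,0,0,-1],[-20,0,0,0,-1],[-23,0,1,0,-1]])

```text
clock: 13.25
position: [0.4895, 0.3017, 0.2454]
ee_rot: [-0.014, 0.717, -0.697, 0.013]
contact_force: [0.4, -1.3, -5.8]
width: 0.0028
```

```bash
python3 look.py f2 scene 240 95 320 155; python3 -c "
from h import *
s,P,M,c=tool();print(s['ee_rot'].round(3),P,c.round(3),s['contact_force'].round(1),s['moment'].round(2))
a=np.array([.999,.025,.039]);u=np.array([-.039,0,.999])
C0=P+a*.0245+u*.035;o=(240,95)
print(C0.round(4),'ctr',pc(C0,o,10),'end',pc(C0+a*.036,o,10),'button',pc(C0-u*.039,o,10))
"
```

```text
t 13.3 lan [-120.2  224.8  245. ] psi -1.543 w 2.7 F [ 0.28  0.47 -6.16]
k 10.0
[-0.014  0.717 -0.697  0.013] [0.48940022 0.30198415 0.24503035] -1.543 [ 0.3  0.5 -6.2] [0.13 0.16 0.02]
[0.5125 0.3026 0.281 ] ctr [413. 247.] end [511. 280.] button [415. 352.]
```

View pics/f2.png

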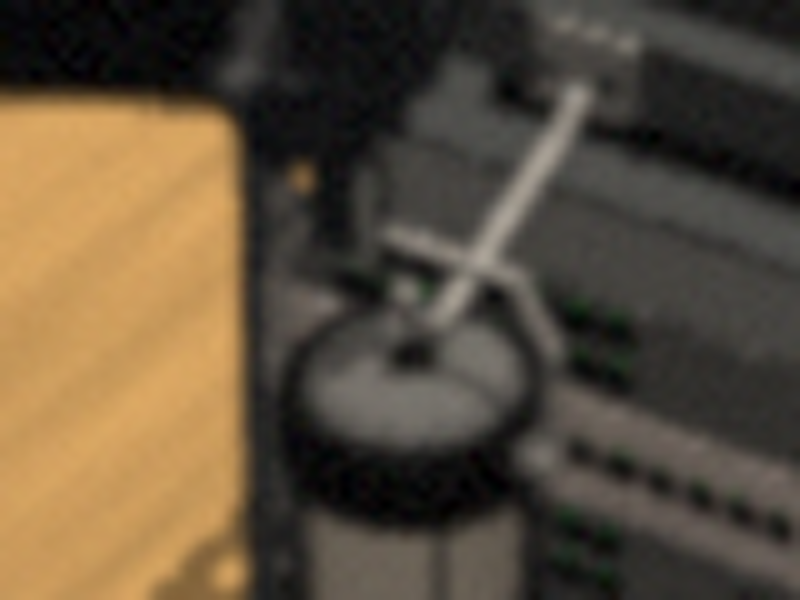

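drive_tool(steps=[[-4,0,4,0,-1],[-8,0,10,0,-1],[-9,0,16,0,-1],[-9,0,21,0,-1],[-9,0,25,0,-1]])

```text
clock: 13.8
position: [0.4898, 0.3108, 0.2192]
ee_rot: [-0.014, 0.717, -0.697, 0.013]
contact_force: [0.5, -0.0, -5.5]
width: 0.0027
```

```bash
python3 look.py f3 scene 240 95 320 155; python3 -c "
from h import *
s,P,M,c=tool();print(s['ee_rot'].round(3),P,c.round(3),s['contact_force'].round(1),s['moment'].round(2))
a=np.array([.999,.025,.039]);u=np.array([-.039,0,.999])
C0=P+a*.0245+u*.035;o=(240,95)
print(C0.round(4),'ctr',pc(C0,o,10),'end',pc(C0+a*.036,o,10),'button',pc(C0-u*.039,o,10))
"
```

```text
t 13.85 lan [-122.3  233.2  218.6] psi -1.543 w 2.9 F [ 0.62 -0.72 -5.71]
k 10.0
[-0.013  0.717 -0.697  0.013] [0.48958858 0.31064259 0.21863691] -1.543 [ 0.6 -0.7 -5.7] [0.06 0.22 0.01]
[0.5127 0.3113 0.2546] ctr [428. 305.] end [525. 337.] button [430. 406.]
```

View pics/f3.png

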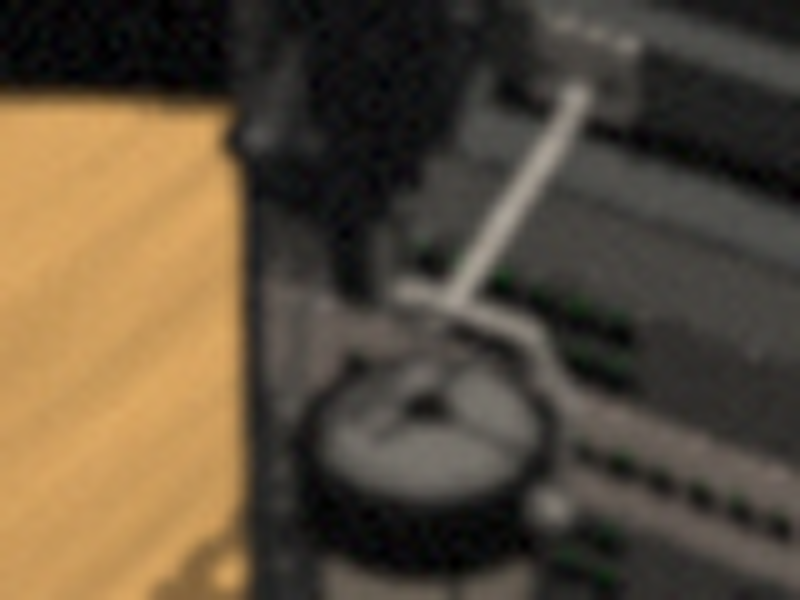

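```bash
python3 -c "
from h import *
o=(240,95)
for p in ([.5138,.3113,.25],[.513,.310,.25],[.516,.311,.25],[.519,.311,.25],[.522,.311,.25],[.5138,.3113,.253],[.5138,.315,.255]): print(p,pc(p,o,10))
"
python3 look.py f4 scene 270 110 310 140
```

```text
[0.5138, 0.3113, 0.25] [430. 318.]
[0.513, 0.31, 0.25] [426. 319.]
[0.516, 0.311, 0.25] [436. 320.]
[0.519, 0.311, 0.25] [443. 324.]
[0.522, 0.311, 0.25] [451. 327.]
[0.5138, 0.3113, 0.253] [430. 310.]
[0.5138, 0.315, 0.255] [437. 299.]
t 13.9 lan [-122.2  233.3  219.1] psi -1.543 w 2.8 F [-1.18  0.02 -4.95]
k 20.0
```

View pics/f4.png

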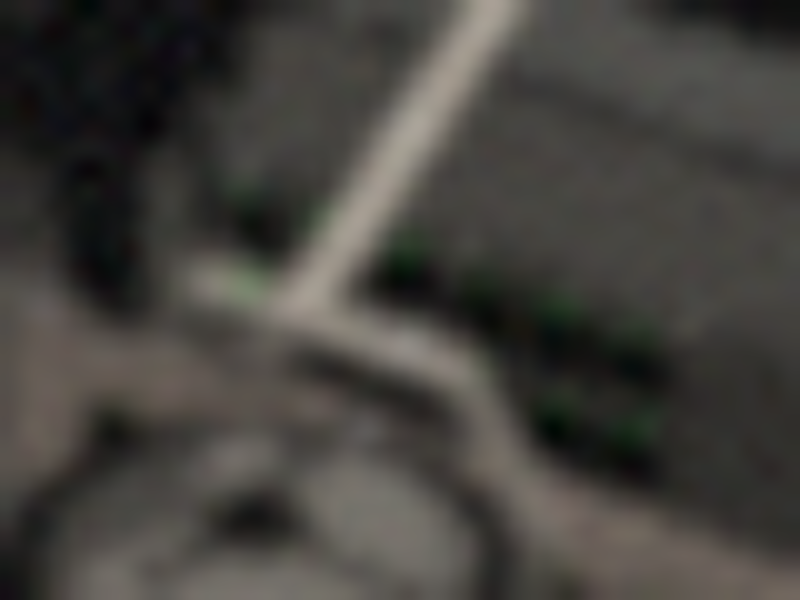

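drive_tool(steps=[[0,-2,1,0,-1],[0,-2,2,0,-1],[0,-2,3,0,-1],[0,-2,4,0,-1],[0,-2,4,0,-1]])

```text
clock: 14.4
position: [0.4924, 0.3107, 0.2165]
ee_rot: [-0.014, 0.717, -0.697, 0.013]
contact_force: [-1.0, -1.5, 1.3]
width: 0.003
```

```bash
python3 look.py f5 scene 265 105 325 150; python3 -c "
from h import *
s,P,M,c=tool();print(P,s['contact_force'].round(1),s['moment'].round(2))"
```

```text
t 14.45 lan [-119.6  234.1  216.5] psi -1.543 w 2.5 F [-0.07 -2.26  2.23]
k 13.333333333333334
[0.49243682 0.31072536 0.2164605 ] [-0.1 -2.3  2.2] [-0.22  0.16 -0.04]
```

View pics/f5.png

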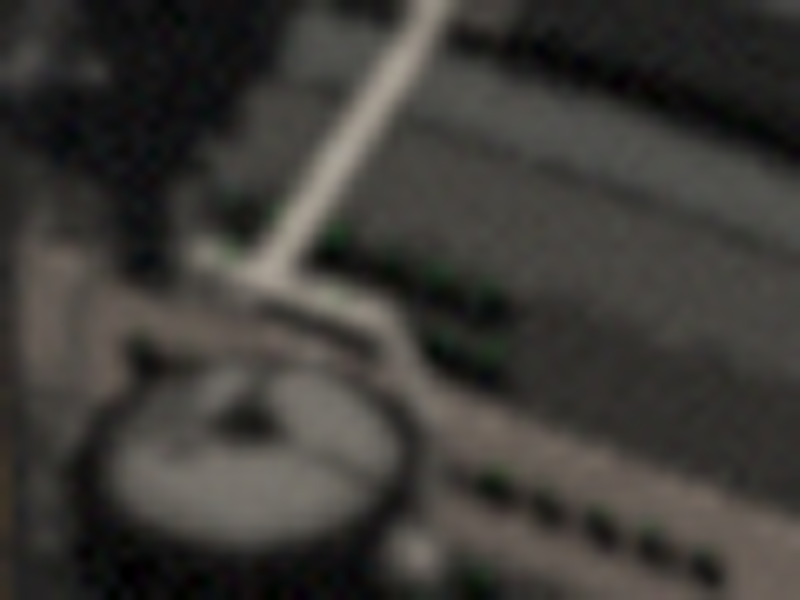

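drive_tool(steps=[[1,0,0,0,-1],[2,0,0,0,-1],[2,0,1,0,-1],[2,0,1,0,-1]])

```text
clock: 14.85
position: [0.4926, 0.31, 0.2163]
ee_rot: [-0.016, 0.717, -0.697, 0.013]
contact_force: [-2.3, 4.8, 3.6]
width: 0.0029
```

```bash
python3 -c "
from h import *
s,P,M,c=tool();print(P,s['contact_force'].round(1),s['moment'].round(2))"
```

```text
[0.49261361 0.31003814 0.21627284] [-2.3  4.8  3.6] [0.74 0.34 0.16]
```

drive_tool(steps=[[-1,0,0,0,-1],[-1,0,0,0,-0.85],[-1,0,0,0,-0.7],[-1,0,0,0,-0.55],[-1,0,0,0,-0.4]], squeeze=20)

```text
clock: 15.35
position: [0.4927, 0.3107, 0.216]
ee_rot: [-0.015, 0.717, -0.697, 0.013]
contact_force: [0.6, -0.3, 0.8]
width: 0.0256
```

```bash
python3 look.py g1 scene 240 95 320 155; python3 -c "
from h import *
s,P,M,c=tool();print(P,s['contact_force'].round(1),s['moment'].round(2))"
```

```text
t 15.4 lan [-119.3  234.2  216. ] psi -1.543 w 25.7 F [ 0.21 -0.7  -0.28]
k 10.0
[0.49269091 0.31075881 0.21604395] [ 0.2 -0.7 -0.3] [-0.02  0.    0.03]
```

View pics/g1.png

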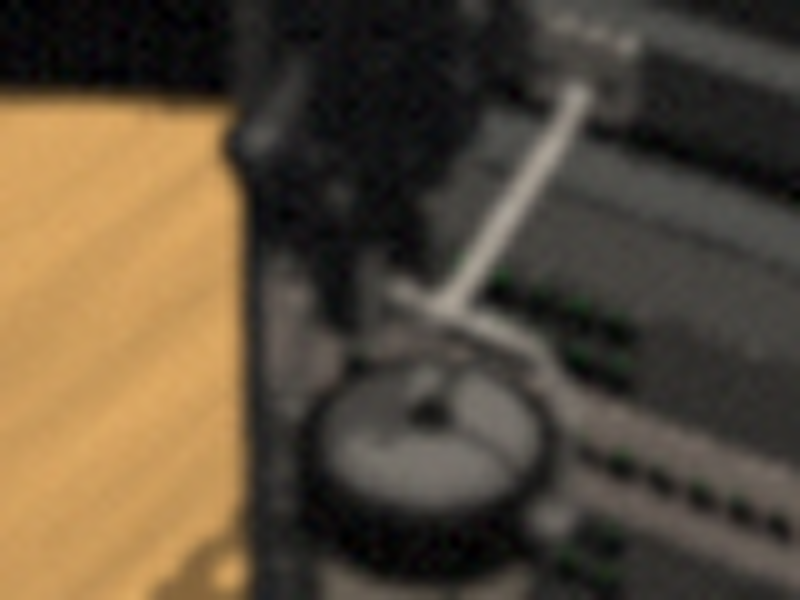

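drive_tool(steps=[[0,0,0,0,-0.1],[0,0,-6,0,-0.1],[0,0,-20,0,-0.1],[0,0,-45,0,-0.1],[0,0,-80,0,-0.1]])

```text
clock: 15.9
position: [0.4886, 0.31, 0.2956]
ee_rot: [-0.014, 0.717, -0.697, 0.012]
contact_force: [0.0, 1.5, -0.0]
width: 0.0383
```

```bash
python3 look.py g2 scene 230 60 350 150; python3 -c "
from h import *
s,P,M,c=tool();print(P,s['contact_force'].round(1),s['moment'].round(2))"
```

```text
t 15.95 lan [-120.6  234.6  303.4] psi -1.543 w 38.6 F [ 1.08 -0.02  3.9 ]
k 6.666666666666667
[0.49163626 0.31154266 0.30340048] [ 1.1 -0.   3.9] [ 0.09 -0.   -0.01]
```

View pics/g2.png

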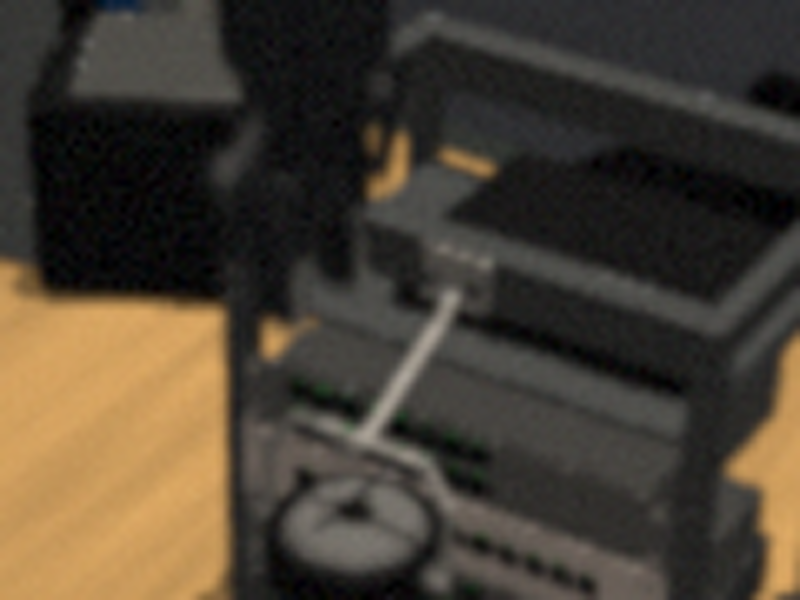

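drive_tool(steps=[[0,0,-20,0,-0.1],[20,0,-40,0,-0.1],[60,0,-50,0,-0.1],[100,0,-50,0,-0.1],[150,50,-50,0,-0.1]])

```text
clock: 16.45
position: [0.4609, 0.1731, 0.3506]
ee_rot: [-0.021, 0.716, -0.697, 0.016]
contact_force: [-0.8, -0.8, 0.2]
width: 0.0383
```

drive_tool(steps=[[40,50,0,0,-0.1],[80,100,0,0,-0.1],[100,130,0,0,-0.1],[100,130,0,0,-0.1],[100,130,0,0,-0.1]])

```text
clock: 16.95
position: [0.3328, 0.069, 0.3441]
ee_rot: [-0.022, 0.715, -0.698, 0.017]
contact_force: [0.8, -0.3, 0.7]
width: 0.0383
```

```bash
python3 look.py h1 scene 230 80 350 170; python3 look.py h1t top 60 130 280 295; python3 look.py h1f scene 0 0 512 384
```

```text
t 17.0 lan [-208.   -40.3  344. ] psi -1.546 w 38.5 F [ 0.99 -0.27 -0.74]
k 6.666666666666667
t 17.05 lan [-207.4  -39.8  343.8] psi -1.544 w 38.3 F [0.58 0.58 0.06]
k 3.6363636363636362
t 17.1 lan [-207.2  -39.5  343.5] psi -1.544 w 38.2 F [ 0.72 -0.21  0.36]
k 1.5625
```

View pics/h1.png

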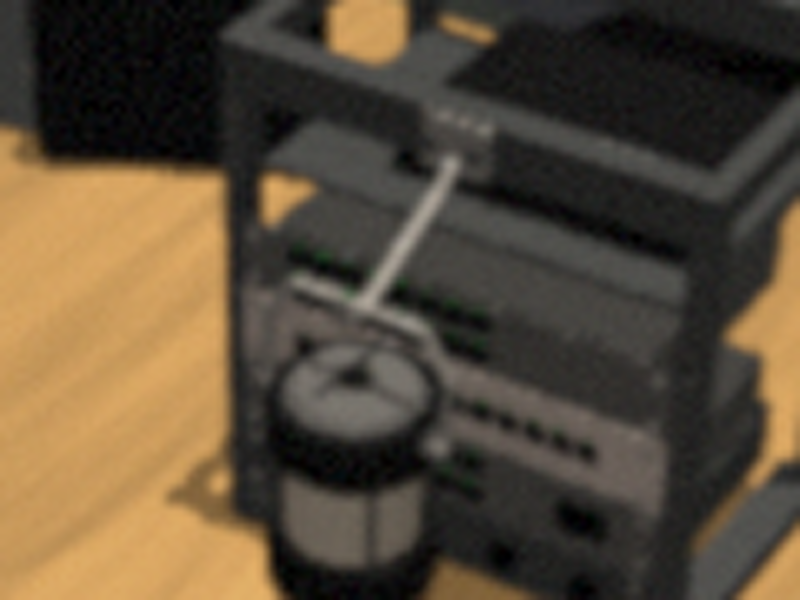

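View pics/h1t.png

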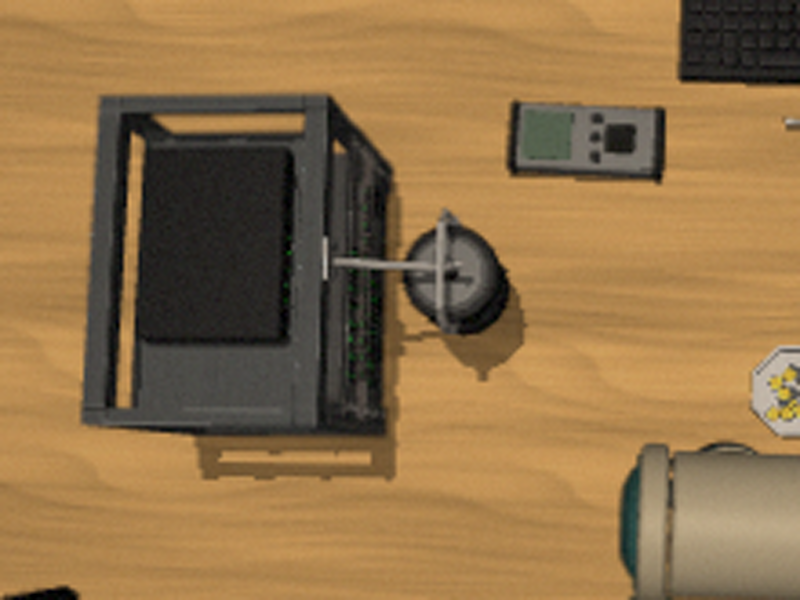

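View pics/h1f.png

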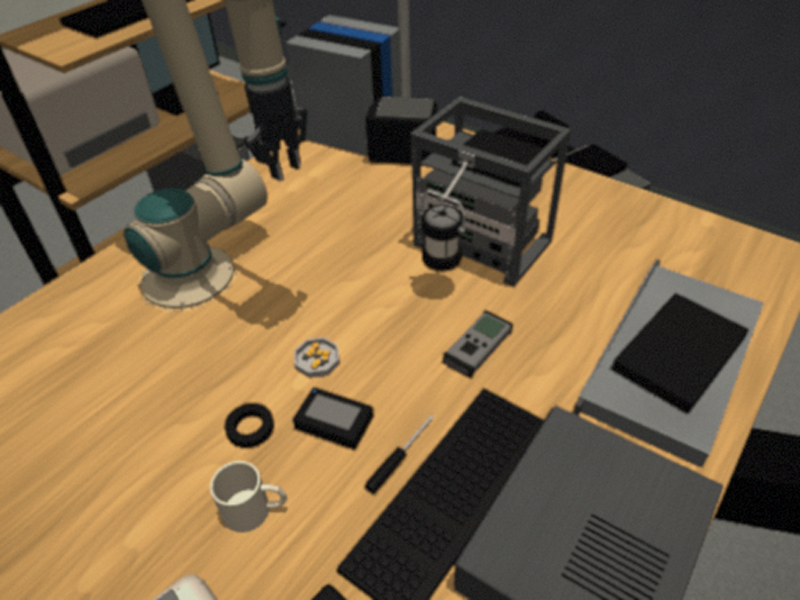

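The lantern hangs free, with its shadow separate below it. The hook crosses near the crossbar's middle: (365,305) in the scene crop against a midpoint of (359,305). I'll wait and check that it's still.

drive_tool(steps=[[0,0,0,0,-0.1],[0,0,0,0,-0.1],[0,0,0,0,-0.1],[0,0,0,0,-0.1],[0,0,0,0,-0.1]])

```text
clock: 17.6
position: [0.3353, 0.0704, 0.3434]
ee_rot: [-0.022, 0.716, -0.697, 0.016]
contact_force: [0.0, -0.2, -0.1]
width: 0.0385
```

```bash
cat > still.py <<'E'
from h import *
I=[];L=[]
for i in range(12):
    f=manip.get_image('scene')[100:180,255:310].astype(float); I.append(cv2.cvtColor(f.astype(np.uint8),cv2.COLOR_BGR2GRAY).astype(np.float32))
for i in range(1,12):
    sh,_=cv2.phaseCorrelate(I[0][20:,5:45].copy(),I[i][20:,5:45].copy()); L.append(np.round(sh,2))
print(L, manip.get_state()['clock'])
for n in ('mug','drive','tape','nut_tray','tester','screwdriver','lantern'):
    r=manip.masks_of('scene',n); print(n,[(round(float(a['conf']),2),[round(float(v)) for v in a['location']]) for a in r[:2]])
a=cv2.imread('pics/scene0.png').astype(int);b=manip.get_image('scene').astype(int)
d=np.abs(a-b).max(2)>60; d[:,:200]&=True
ys,xs=np.nonzero(d[170:384,130:]); print('changed px in object area',len(ys), np.c_[xs+130,ys+170][::max(1,len(ys)//15)].tolist())
E
python3 still.py; python3 look.py i1 scene 240 90 330 170
```

```text
[array([0.03, 0.03]), array([ 0.  , -0.05]), array([ 0.1 , -0.11]), array([ 0.06, -0.13]), array([-0.02, -0.03]), array([0.01, 0.08]), array([ 0.05, -0.05]), array([ 0.11, -0.1 ]), array([ 0.05, -0.09]), array([-0.02, -0.02]), array([ 0.04, -0.15])] 18.2
mug [(0.9, [156, 316])]
drive [(0.86, [214, 268])]
tape [(0.66, [160, 276]), (0.64, [154, 316])]
nut_tray [(0.61, [215, 268]), (0.56, [204, 228])]
tester [(0.58, [305, 220])]
screwdriver [(0.94, [248, 300])]
lantern [(0.77, [285, 152])]
changed px in object area 2950 [[139, 170], [151, 174], [267, 178], [159, 182], [148, 186], [159, 189], [141, 194], [144, 199], [143, 202], [254, 204], [244, 208], [254, 214], [248, 221], [246, 228], [249, 234], [243, 242]]
t 18.65 lan [-207.2  -39.5  343.5] psi -1.544 w 38.3 F [ 0.65  0.24 -0.74]
k 7.5
```

View pics/i1.png

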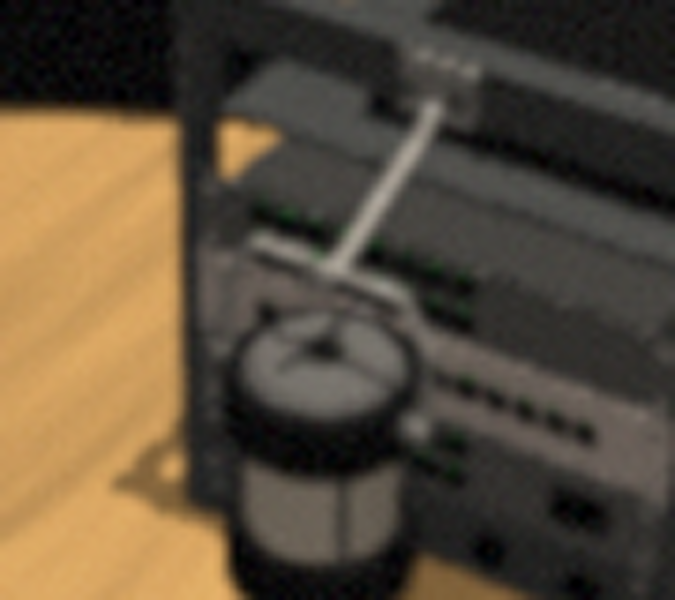

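```bash
python3 -c "
from h import *
for z in (.207,.167,.12,.09):
  print(z,pc([.514,.311,z],(240,90),7.5), pc([.514+.003,.311,z],(240,90),7.5))
print(manip.sign_off())"
```

```text
0.207 [321. 358.] [327. 361.]
0.167 [320. 432.] [326. 434.]
0.12 [319. 514.] [324. 517.]
0.09 [318. 565.] [323. 568.]
the job is handed in; nothing more can be done
None
```

The lantern now hangs from the rack's hook by its handle, released and clear of the bench, and I have handed the job in. I raised the handle upright with the closed fingertips while the lantern stood on the bench. Then I gripped the crossbar off-centre, carried the lantern over the hook tip and seated it. After letting go I backed the arm well away, at about 19 s on the clock.

**Last checks**
- **Upright:** the lantern's axis sits at about column 321 at the cap and 320 at the base in the crop. A vertical line there would run from 321 to 318, so it hangs straight.
- **Still:** it moved no more than 0.15 px over 0.6 s of pictures. Its shadow on the bench is separate from the lantern.
- **Other things:** the mug, drive, tape, tray, tester and screwdriver look where they were in the pictures. I did not measure their poses, though the mug and drive detections moved by at most 4 px. The changed pixels I sampled lay around the lantern's old place and where the robot and its shadow had been.

**What disagreed or is less certain**
- **Fingertip height:** in the pictures the closed fingertips looked about 20–27 mm higher than the reported TCP, so I placed the grasp by sight.
- **Push on the wire:** because of that, the tip briefly pressed on the handle wire with about 14–17 N while raising it. The lantern stayed standing.
- **Gripper opening:** it read about 3 mm on the 6 mm wire, but the grip held.
- **Hook position:** the crossbar rests about 2–4 mm off its exact middle.

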